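# Clear a jammed sample cup from the analyser's feeder

## Task

A sample cup has jammed under the yellow lips at the low end of the feeder's chute, behind the blue shuttle. First pull the shuttle's red spring plunger, slide the shuttle one hole over to the green tab and let the plunger snap fully home there; then push the cup back up the chute until it is clear of the yellow lips, lift it out and set it down upright in the red tray without dropping it. Leave the shuttle locked at the green tab, and do not disturb the other things on the table.

Things in the scene. Friction and masses are not known exactly. Their poses are not given: they have to be found in the camera images.
- feeder: sample feeder, origin on the table; x away from the robot, y left, z up. Aluminium base: x -75 to 210, y -150 to 240, 8 mm thick. A white instrument head overhangs the plunger: x -4 to 150, y 15 to 235, z 136 to 210 mm, on a grey column (x 50 to 150): take the knob with the tool tilted about 35 degrees, in line with its axis, from the robot's side and above
- plunger_knob (a point): centre of the red plunger knob, a cylinder 26 mm in diameter and 28 mm long; home, its lower end is 12 mm off the shuttle's blue block. Its z axis is the pull direction, leaning 35 degrees from vertical towards the robot (the feeder's -x); y as the feeder's. Rides on the shuttle: starts at x -24, y 110, z 84 mm in the feeder's frame
- plunger (a joint): how far the knob is pulled, m: 0 = home (pin in a hole), 0.016 = stop. A spring pulls it back with 6 N at 0, 10 N at the stop. The round-ended 8 mm pin sits 10 mm deep: pull 11 mm or more to free the shuttle. Let go between holes, it rides on the bar at about 0.010 and snaps in when the shuttle comes to a hole
- shuttle (a joint): shuttle position along the feeder's y, m: 0 at the start (middle hole, in front of the chute); the other holes are at -0.060 and +0.060, end stops at +-0.064. About 1 N of friction. Holes are 11 mm wide for the 8 mm pin; its round end finds the hole from about 4 mm off
- shuttle_pointer (a point): tip of the shuttle's yellow pointer, in line with the plunger. The shuttle is a blue block on the index bar; a low dark arm (top 30 mm above the table, at the feeder's x -26 mm) reaches along -y to a blue fence with a keeper finger, 30 mm wide, top 102 mm above the table, 190 mm from the pointer: at the start it stands at the chute's mouth, over the cup
- tab_green: green tab, 16 x 22 x 10 mm, on the base plate; it marks the hole where the shuttle must go: in line with that hole, either 60 mm to the left or 60 mm to the right of the shuttle's start. Axes as the feeder's. Fixed
- tab_white: white tab of the same size that marks the other hole. Fixed
- chute: chute, origin on its floor mid-mouth (low end, facing the robot); x runs up the slope, away from the robot, 15 degrees above level; z normal to the floor. 190 mm long, 54 mm wide inside, walls 5 mm thick, 8 mm high. Over x 0 to 55 mm two yellow lips (underside 9, top 12 mm) leave a 38 mm slot between them; yellow cheeks at the mouth stop the cup. A cup stays put on the slope
- cup: jammed sample cup, about 0.09 kg: round steel flange, 50 mm diameter, 6 mm thick, with a white ceramic body 32 mm in diameter on it; 46 mm high overall. Origin at the centre of its underside, z up its axis. Starts in the chute 27 mm up from the mouth, flange under the lips, body through the slot; free to lift once its origin is 75 mm or more up from the mouth
- tray_red: the red tray for rejects: 130 x 130 mm outside, walls 14 mm high and 4 mm thick, floor 4 mm thick; origin at the centre of its underside. Fixed to the table
- tray_blue: the blue tray, same size, with two good cups. Fixed. Red and blue tray stand to the left and right of the feeder, either way round
- good_cup_a: a good sample cup (same shape as the jammed one) standing in the blue tray; leave it alone
- good_cup_b: another good sample cup standing in the blue tray; leave it alone
- screwdriver: a screwdriver lying on the table beside the feeder, about 25 mm high; leave it alone
- beaker: a white plastic beaker with a handle, 72 mm wide, 90 mm high; leave it alone
- bottle: an amber bottle, 60 mm wide, 140 mm high; leave it alone
- jar: a small white jar with a blue cap, 56 mm wide, 60 mm high; leave it alone
- weight: a brass weight, 40 mm wide, 35 mm high; leave it alone
Mind the look-alikes: they are no part of the job. Of the things like the tray_red, leave any that is black, pink or turquoise; of the rest the larger one is meant.

How it is judged (in metres and radians):
On the way, in this order (a step that is already met when the one before it is completed fails the run):
1. the plunger is pulled clear of its hole (value of joint plunger above 0.0095 m), for 0.05 s.
2. the shuttle stands at the green tab (within 4 mm) with the plunger snapped home (within 2 mm), the cup still under the lips (y of shuttle_pointer in the frame of tab_green between -0.004 and 0.004 m and value of joint plunger below 0.002 m and x of cup in the frame of chute below 0.06 m), for 0.2 s.
3. the cup is pushed back up the chute, clear of the lips (more than 73 mm from the mouth), and still on the chute's floor (x of cup in the frame of chute above 0.073 m and z of cup in the frame of chute below 0.012 m), for 0.05 s.
4. the cup is lifted out of the chute (z of cup in the frame of chute above 0.03 m), for 0.05 s.
5. the cup is set down in the red tray while still held (within 8 mm of its floor) (x of cup in the frame of tray_red between -0.05 and 0.05 m and y of cup in the frame of tray_red between -0.05 and 0.05 m and height (world z) of cup below 0.012 m and contact force between cup and the fingers above 0.3 N), for 0.05 s.
At the end, for the whole second after the job is handed in: The shuttle is locked at the green tab (pointer within 4 mm of the tab's middle, plunger within 2 mm of home), and the cup stands upright (within 6 degrees) and at rest on the floor of the red tray, released (y of shuttle_pointer in the frame of tab_green between -0.004 and 0.004 m and value of joint plunger below 0.002 m and x of cup in the frame of tray_red between -0.05 and 0.05 m and y of cup in the frame of tray_red between -0.05 and 0.05 m and height (world z) of cup below 0.008 m and angle between cup's own z axis and vertical below 0.1 rad and linear speed of cup below 0.02 m/s); the robot touches nothing.
It fails at once if a good cup is moved more than 25 mm or tipped (distance of any of good_cup_a, good_cup_b from where it was at the start of the episode above 0.025 m or angle between any of good_cup_a, good_cup_b's own z axis and vertical above 0.4 rad).
It fails at once if another thing on the table is moved more than 25 mm or tipped (distance of any of screwdriver, beaker, bottle, jar, weight from where it was at the start of the episode above 0.025 m or angle between any of beaker, bottle, jar, weight's own z axis and vertical above 0.4 rad).
It also fails if it takes over 54 s, if anything falls off the work surface, if the arm or the gripper's body presses on something with over 40 N, if the wrist force passes 120 N, or if a joint passes its speed limit or range.

## Robot

A 6-joint arm with a two-finger parallel gripper is mounted at the origin on the work surface. World frame = base frame: x ahead of the robot, y to its left, z up, the work surface at z = 0. Lengths are in m, angles in degrees, forces in N, time in s.
With the tool pointing down it reaches from about 0.35 to 0.875 m from the base axis. Payload 4.2 kg.
Tool frame: the origin (TCP) lies on the centre line of the jaws, within the pads' length; the fingertips stand 19 mm ahead of it and the grasp point (between the pads) is the TCP; x points along the fingers, y is the direction in which the jaws open and shut, and the axes are right-handed (so a half turn about x gives the same grasp; the last joint's range is limited). The gripper opens to 87 mm and grips with 3 to 60 N. Pads are 19 mm wide; open, the fingers measure 117 mm over their backs; the gripper's body (75 mm by 190 mm) begins 51 mm behind the grasp point.
Start: joints at [-49.011, 22.042, 0.453, 0, -68.411, -14.817], TCP at [0.276, -0.561, 0.242] pointing down, gripper open.
Joint ranges: [-179.83, 179.83], [-69.29, 118.12], [-61.27, 80.66], [-181.25, 117.63], [-171.15, -9.14], [-177.46, 177.46]. Speed limits (degrees/s): [159.86, 159.86, 180, 180, 180, 180].

## Interface

Orientations are given as a 3x3 rotation matrix whose columns are the frame's x, y, z axes.
In Python, from station import r, viewer, job, spotter gives the robot as it stands.
- The arm moves only by the tool play_rows, never from a script. Its argument "commands" is a list of rows, each an object of numbers: "fingers": the gripper command: -1 is fully open, 1 is shut, values between are in proportion; "tx", "ty", "tz": the shift along the tool's x, y, z normalised to -1 to 1, where 1 is 750 mm; "ax", "ay", "az": the turn, a rotation vector about the tool's x, y, z normalised to -1 to 1, where 1 is pi rad. In form: [{"fingers": .., "tx": .., "ty": .., "tz": .., "ax": .., "ay": .., "az": ..}, ...]. A call has 1 to 5 rows; each row is the pose to reach, as a shift and turn from the pose commanded when the call began, along the tool's axes at that moment, turning the shorter way round; what a row does not reach only later rows make up. A row lasts 1/12 s, in which the tool goes at most 41.7 mm and 7.16 degrees, less where a joint would pass 70% of its speed; a pose out of reach is approached as far as the arm can. A call with a number of a shift or a turn outside -1 to 1 is refused whole. A call with a gripper value outside its range is refused whole. The fingers move at their own pace and stop on an object; the grip force is fixed at half the most. Time passes only in rows, so rows that repeat a pose let the fingers close. It gives the time, the measured TCP pose, the force and the opening at its end, in the units of the state.
- r.sense(): the state, without advancing time (a new reading comes with each control period).
- viewer.capture(name): name is "scene" or "side" or "wrist"; returns a dict with "image" (420x560x3 uint8, red, green, blue), "fx", "fy", "cx", "cy" (pixels), "R" (3x3) and "t" (3): a world point X has camera coordinates R X + t; the wrist camera has in their place "mount" (4x4, takes a point from camera to tool coordinates, whose origin is the TCP and whose axes are the tool frame's). Camera axes: x right, y down, z forward; pixel columns grow to the right and rows downward; lengths in m; the calibration is good to about 2 mm. A picture is of the moment at which its call begins: read the wrist's pose just before it. There is no depth.
- job.finish_job(): hands the job in, once; it reports no verdict.
Trained networks look in a picture, given as the dict that the camera call returned (one of the last four; its "shot" number tells which), for a name from the list of things; names that differ only in an ending like _2 or _b are one class to them, and where a whole thing is asked for, a point or a joint stands for the part that bears it (a point fixed in the world has none). Each returns a list of dicts, best first, with "score" (0 to 1); they miss things now and then, are a little off and sometimes report something else, mostly with a low value. They report only what shows in the picture. A call takes as long as a camera call. They do not tell look-alikes from the thing itself.
- spotter.find_in(name, picture): "uv" ([column, row] in pixels, amid what is visible of it).
- spotter.silhouettes(name, picture): "region" (420x560 bool, what is visible of it) and "uv" ([column, row] in pixels, amid what is visible of it).
The state is a dict: "time_s": time; "joints": joint angles; "joint_velocities": joint speeds; "effort": joint torques, N m; "tcp_pos": TCP position; "ee_rot": TCP orientation; "wrist_force": force on the tool from outside, world axes, zero at the start; "moment": the same for the moment, N m; "gripper_width": opening from 0.0 (shut) to 1.0 (fully open).
Only numpy, scipy, OpenCV 4.12 (cv2) and the standard library are available. Lean on these libraries where they do the work, as an engineer would, in place of code of your own. Each camera call takes 0.05 s, during which the arm holds its last target. There are 200 camera calls.

## Working session

There is one attempt and no reset: what is moved stays moved. The work goes in short steps, Python scripts to look and compute and a tool call to move; the robot and the scene stay as the last step left them, time stands still between calls to the robot, and variables do not carry over. Pictures are saved under pics/ and viewed, about 8 in all and at most 12, crops included, and the job is handed in when it is done.

Besides the shell and the picture viewer there is one more tool, called as name(argument=value, ...), one argument or row to a line, values as JSON. play_rows: Moves the arm, as the interface text tells. Its arguments: {"type":"object","properties":{"commands":{"type":"array"}},"required":["commands"]}

```bash
mkdir -p pics; ls; python3 - <<'E'
from station import r, viewer, job, spotter
import cv2, json, numpy as np, pickle
s=r.sense(); print(s)
P={}
for n in ["scene","side"]:
    p=viewer.capture(n); P[n]=p
    print(n,{k:(np.round(v,4).tolist() if k!='image' else v.shape) for k,v in p.items()})
    cv2.imwrite(f"pics/{n}0.png",p["image"][:,:,::-1])
    for k in ["plunger_knob","shuttle_pointer","tab_green","tab_white","chute","cup","tray_red","tray_blue","good_cup_a","screwdriver","beaker","bottle","jar","weight","feeder"]:
        print(k,[(np.round(d["uv"]).astype(int).tolist(),round(d["score"],2)) for d in spotter.find_in(k,p)[:4]])
pickle.dump(P,open("p0.pkl","wb"))
E
```

```text
pics
{'time_s': 0.0, 'joints': array([-4.90093862e+01,  2.20913576e+01,  3.80350302e-01, -2.83130699e-02,
       -6.84116262e+01, -1.48167095e+01]), 'joint_velocities': array([ 1.23761003e-02,  5.28785888e-03,  6.01643182e-06, -1.61579189e-02,
        1.31260199e-01, -8.53273867e-02]), 'effort': array([-1.83108546e-03, -3.90663886e+01,  1.87402332e+01,  4.22005445e+00,
        1.09117161e-02, -2.11839233e-04]), 'tcp_pos': array([ 0.27545753, -0.56040265,  0.24045893]), 'ee_rot': array([[-1.05707650e-03, -4.40932367e-01,  8.97539710e-01],
       [ 1.91694361e-03,  8.97537669e-01,  4.40933622e-01],
       [-9.99997604e-01,  2.18663358e-03, -1.03523492e-04]]), 'wrist_force': array([-0.29209686, -0.27812352,  0.35305342]), 'moment': array([-0.00184292, -0.00055067, -0.01622112]), 'gripper_width': 1.0035923854375164}
scene {'image': (420, 560, 3), 'fx': 380.6669, 'fy': 380.6669, 'cx': 277.8858, 'cy': 208.7864, 'R': [[0.1951, 0.9808, 0.0039], [0.9299, -0.1837, -0.3188], [-0.3119, 0.0658, -0.9478]], 't': [-0.1422, -0.406, 1.3072], 'shot': 1}
plunger_knob [([208, 268], 0.64)]
shuttle_pointer
[... 498 characters left out ...]
1)]
side {'image': (420, 560, 3), 'fx': 431.0379, 'fy': 431.0379, 'cx': 281.0367, 'cy': 213.7767, 'R': [[0.7403, -0.6722, -0.0078], [-0.4475, -0.4841, -0.752], [0.5017, 0.5602, -0.6591]], 't': [-0.2838, 0.3007, 1.2537], 'shot': 2}
plunger_knob [([304, 212], 0.57)]
shuttle_pointer [([323, 235], 0.9)]
tab_green [([326, 233], 0.57)]
tab_white []
chute [([378, 221], 0.57)]
cup [([361, 232], 0.67)]
tray_red [([236, 229], 0.86), ([175, 180], 0.79), ([295, 287], 0.66), ([236, 198], 0.55)]
tray_blue [([369, 287], 0.87)]
good_cup_a [([384, 280], 0.7)]
screwdriver [([408, 266], 0.66)]
beaker []
bottle [([267, 156], 0.76)]
jar [([240, 158], 0.72)]
weight [([271, 174], 0.69)]
feeder [([332, 216], 0.98)]
```

```bash
python3 - <<'E'
import cv2
a=cv2.imread("pics/scene0.png")[110:350,90:490]; cv2.imwrite("pics/s0c.png",cv2.resize(a,None,fx=2,fy=2,interpolation=cv2.INTER_CUBIC))
a=cv2.imread("pics/side0.png")[110:350,130:500]; cv2.imwrite("pics/d0c.png",cv2.resize(a,None,fx=2,fy=2,interpolation=cv2.INTER_CUBIC))
E
```

```text
(no output)
```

View pics/s0c.png

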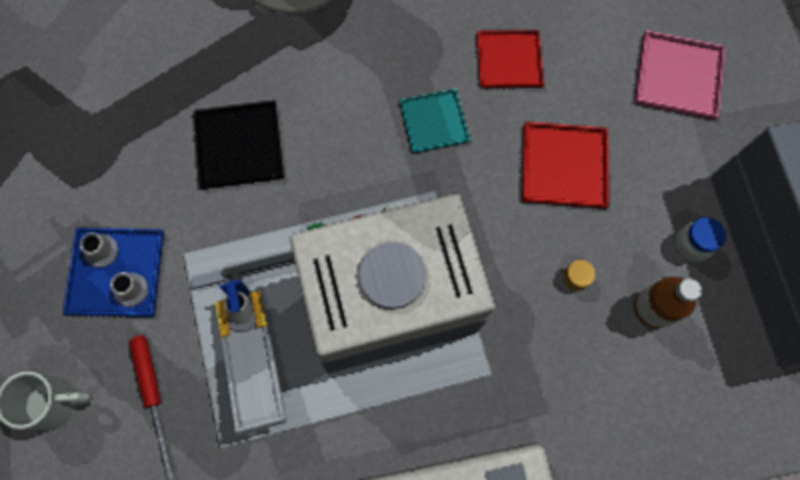

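View pics/d0c.png

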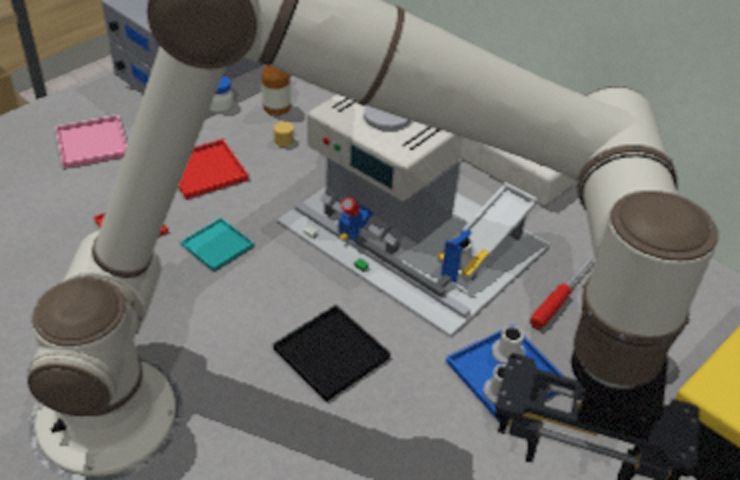

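The scene view shows the feeder at centre, with the green tab to the right of the pointer (feeder −y) at side px (310,242) and the white tab at (285,226). The larger red tray is at scene px (372,192). The blue tray with its two cups is at (146,246). Next I fit the feeder pose.

```bash
cat > h.py <<'E'
import numpy as np, pickle, cv2
from scipy.optimize import least_squares
from scipy.spatial.transform import Rotation as Rot
def proj(c,X):
    q=np.asarray(X)@np.array(c["R"]).T+c["t"]; return np.c_[c["fx"]*q[:,0]/q[:,2]+c["cx"],c["fy"]*q[:,1]/q[:,2]+c["cy"]]
def ray(c,uv):
    R=np.array(c["R"]);d=R.T@np.array([(uv[0]-c["cx"])/c["fx"],(uv[1]-c["cy"])/c["fy"],1]);return -R.T@np.array(c["t"]),d/np.linalg.norm(d)
def onz(c,uv,z):
    o,d=ray(c,uv);return o+d*(z-o[2])/d[2]
def tri(L):
    A=0;b=0
    for c,uv in L:
        o,d=ray(c,uv);M=np.eye(3)-np.outer(d,d);A=A+M;b=b+M@o
    return np.linalg.solve(A,b)
def wristcam(p,s):
    M=np.array(p["mount"]);T=np.eye(4);T[:3,:3]=s["ee_rot"];T[:3,3]=s["tcp_pos"];W=np.linalg.inv(T@M)
    q=dict(p);q["R"]=W[:3,:3];q["t"]=W[:3,3];return q
def F(q,X): # feeder pose x,y,yaw(rad): feeder->world, metres
    c,s=np.cos(q[2]),np.sin(q[2]);return np.asarray(X)@np.array([[c,-s,0],[s,c,0],[0,0,1]]).T+[q[0],q[1],0]
E
python3 - <<'E'
from h import *
P=pickle.load(open("p0.pkl","rb"));S,D=P["scene"],P["side"]
s=lambda u,v:(u/2+90,v/2+110); d=lambda u,v:(u/2+130,v/2+110)
C=lambda x,y:[x,y,.008]
a,b,e,f=C(-.075,-.15),C(.21,-.15),C(.21,.24),C(-.075,.24)
O=[(S,a,s(185,254)),(S,b,s(221,444)),(S,e,s(490,374)),(S,f,s(437,193)),(D,f,d(278,218)),(D,a,d(455,332)),(D,b,d(549,243))]
def res(q): return np.concatenate([(proj(c,F(q,[X]))[0]-uv) for c,X,uv in O])
k=least_squares(res,[.6,0,0],loss='soft_l1');q=k.x
print(q,np.degrees(q[2]),np.round(res(q).reshape(-1,2),1).tolist())
np.save("q.npy",q)
print("knob",F(q,[[-.024,.11,.084]]))
print("knob px",proj(S,F(q,[[-.024,.11,.084]])),proj(D,F(q,[[-.024,.11,.084]])))
inv=lambda X:F([0,0,-q[2]],[X-[q[0],q[1],0]])[0]
for n,c,uv,z in [("green",D,(310.5,242),.018),("white",D,(285,226.5),.018),("greenS",S,(247.5,224),.018),("pointer",D,(301.5,228.5),.02)]: print(n,inv(onz(c,uv,z)))
for n,uv in [("red",(372,192)),("smallred",(345,139))]: print(n,onz(S,uv,.007))
# red tray corners scene
print("corners",[np.round(onz(S,s(*t),.014),3).tolist() for t in [(523,123),(608,128),(606,208),(521,201)]])
for n,u,v,z in [("weight",581,273,.03),("bottle",665,300,.07),("jar",700,240,.05),("blue",113,272,.01),("beaker",25,400,.05)]: print(n,onz(S,s(u,v),z))
print("side red",onz(D,d(211,168),.007))
print("cup tri",inv(tri([(S,s(240,310)),(D,(361,229))])))
print("chute far", inv(tri([(S,s(239,431)),(D,d(549,197))])),inv(tri([(S,s(284,420)),(D,d(497,185))])))
E
```

```text
[ 0.54667328 -0.08724813  0.05870862] 3.363756158617016 [[-0.4, -0.5], [-0.2, 2.0], [0.8, 0.5], [-0.5, -1.0], [-0.2, -0.2], [-1.9, 0.3], [0.6, -0.3]]
knob [[0.51626039 0.02115416 0.084     ]]
knob px [[270.61194732 224.24745568]] [[305.53153699 212.67433514]]
green [-0.06685699  0.0463096   0.018     ]
white [-0.07132727  0.16173925  0.018     ]
greenS [-0.06097473  0.04723845  0.018     ]
pointer [-0.04031773  0.1116723   0.02      ]
red [0.45269087 0.35300522 0.007     ]
smallred [0.2569365  0.31697347 0.007     ]
corners [[0.376, 0.306, 0.014], [0.41, 0.435, 0.014], [0.536, 0.394, 0.014], [0.5, 0.27, 0.014]]
weight [0.62841067 0.32328996 0.03      ]
bottle [0.69450451 0.41381206 0.07      ]
jar [0.61832626 0.4993191  0.05      ]
blue [ 0.48943375 -0.34730548  0.01      ]
beaker [ 0.65460173 -0.46685417  0.05      ]
side red [0.45822588 0.34516548 0.007     ]
cup tri [ 0.04438208 -0.07534735  0.08174463]
chute far [ 0.20600258 -0.11756528  0.0971781 ] [ 0.19711307 -0.04380419  0.08408524]
```

```bash
cat >> h.py <<'E'
from scipy.spatial.transform import Slerp
import json, os
def getcmd():
    return pickle.load(open("cmd.pkl","rb"))
def Rtilt(yaw,tilt): # tool x leans 'tilt' deg from down towards +x of frame at yaw; tool y = frame y
    t=np.radians(tilt);y=np.array([0,1,0.]);x=np.array([np.sin(t),0,-np.cos(t)])
    return Rot.from_euler('z',yaw).as_matrix()@np.c_[x,y,np.cross(x,y)]
def plan(wps,f=-1,save=True,slow=1):
    p,R=getcmd()
    for tp,tR in wps:
        tp=np.array(tp,float)
        rv=(Rot.from_matrix(R).inv()*Rot.from_matrix(tR)).as_rotvec()
        D=np.linalg.norm(tp-p)
        n=int(max(1,np.ceil(max(D/(.2*slow),np.degrees(np.linalg.norm(rv))/34))))
        p0,R0=p,R
        for i in range(1,n+1):
            gp=p0+(tp-p0)*i/n; gR=(Rot.from_matrix(R0)*Rot.from_rotvec(rv*i/n)).as_matrix()
            t=np.round(R.T@(gp-p)/.75,4); a=np.round((Rot.from_matrix(R).inv()*Rot.from_matrix(gR)).as_rotvec()/np.pi,4)
            row=dict(fingers=f,**dict(zip(["tx","ty","tz","ax","ay","az"],(t+0.).tolist()+(a+0.).tolist())))
            print(json.dumps(row), "rows>=",int(np.ceil(max(np.linalg.norm(t)*.75/.0417,np.degrees(np.linalg.norm(a)*np.pi)/7.16))))
            p=p+R@t*.75; R=R@Rot.from_rotvec(a*np.pi).as_matrix()
    if save: pickle.dump((p,R),open("cmd.pkl","wb"))
def check(s):
    p,R=getcmd(); print("t",round(s["time_s"],2),"tcp",np.round(s["tcp_pos"],4),"err mm",np.round((s["tcp_pos"]-p)*1e3,1),"deg",round(np.degrees((Rot.from_matrix(R).inv()*Rot.from_matrix(s["ee_rot"])).magnitude()),2),"F",np.round(s["wrist_force"],1),"w",round(s["gripper_width"],3))
E
python3 - <<'E'
from h import *
from station import r
R0=Rot.from_matrix(r.sense()["ee_rot"]).as_matrix()
# nominal pointing down, y axis at measured heading
h=np.arctan2(R0[1,1],R0[0,1])-np.pi/2
pickle.dump((np.array([.276,-.561,.242]),Rtilt(h,0)),open("cmd.pkl","wb"))
q=np.load("q.npy"); p=np.array([-np.sin(np.radians(35)),0,np.cos(np.radians(35))])
k=F(q,[np.array([-.024,.11,.084])+.10*p])[0]; print(k)
plan([(k,Rtilt(q[2],35))])
E
```

```text
[0.45900157 0.0177887  0.1659152 ]
{"fingers": -1, "tx": 0.0254, "ty": 0.1462, "tz": 0.1398, "ax": 0.0307, "ay": -0.048, "az": -0.0097} rows>= 4
{"fingers": -1, "tx": 0.0403, "ty": 0.1599, "tz": 0.1201, "ax": 0.0307, "ay": -0.0479, "az": -0.0096} rows>= 4
{"fingers": -1, "tx": 0.0517, "ty": 0.1717, "tz": 0.0971, "ax": 0.0306, "ay": -0.048, "az": -0.0097} rows>= 4
{"fingers": -1, "tx": 0.0591, "ty": 0.1815, "tz": 0.0717, "ax": 0.0307, "ay": -0.0479, "az": -0.0097} rows>= 4
```

play_rows(
  commands=[
    {"fingers":-1,"tx":0.0254,"ty":0.1462,"tz":0.1398,"ax":0.0307,"ay":-0.048,"az":-0.0097},
    {"fingers":-1,"tx":0.0254,"ty":0.1462,"tz":0.1398,"ax":0.0307,"ay":-0.048,"az":-0.0097},
    {"fingers":-1,"tx":0.0254,"ty":0.1462,"tz":0.1398,"ax":0.0307,"ay":-0.048,"az":-0.0097},
    {"fingers":-1,"tx":0.0254,"ty":0.1462,"tz":0.1398,"ax":0.0307,"ay":-0.048,"az":-0.0097},
    {"fingers":-1,"tx":0.0254,"ty":0.1462,"tz":0.1398,"ax":0.0307,"ay":-0.048,"az":-0.0097},
  ],
)

```text
time_s: 2.02
tcp_pos: [0.3213, -0.4119, 0.2223]
ee_rot: [[0.149, -0.354, 0.923], [0.035, 0.935, 0.353], [-0.988, -0.021, 0.152]]
wrist_force: [-0.0, 0.6, 0.4]
gripper_width: 1.001
```

play_rows(
  commands=[
    {"fingers":-1,"tx":0.0403,"ty":0.1599,"tz":0.1201,"ax":0.0307,"ay":-0.0479,"az":-0.0096},
    {"fingers":-1,"tx":0.0403,"ty":0.1599,"tz":0.1201,"ax":0.0307,"ay":-0.0479,"az":-0.0096},
    {"fingers":-1,"tx":0.0403,"ty":0.1599,"tz":0.1201,"ax":0.0307,"ay":-0.0479,"az":-0.0096},
    {"fingers":-1,"tx":0.0403,"ty":0.1599,"tz":0.1201,"ax":0.0307,"ay":-0.0479,"az":-0.0096},
    {"fingers":-1,"tx":0.0403,"ty":0.1599,"tz":0.1201,"ax":0.0307,"ay":-0.0479,"az":-0.0096},
  ],
)

```text
time_s: 2.43
tcp_pos: [0.3669, -0.2677, 0.2031]
ee_rot: [[0.297, -0.259, 0.919], [0.051, 0.965, 0.256], [-0.953, -0.029, 0.3]]
wrist_force: [0.2, 0.7, -0.1]
gripper_width: 1.001
```

play_rows(
  commands=[
    {"fingers":-1,"tx":0.0517,"ty":0.1717,"tz":0.0971,"ax":0.0306,"ay":-0.048,"az":-0.0097},
    {"fingers":-1,"tx":0.0517,"ty":0.1717,"tz":0.0971,"ax":0.0306,"ay":-0.048,"az":-0.0097},
    {"fingers":-1,"tx":0.0517,"ty":0.1717,"tz":0.0971,"ax":0.0306,"ay":-0.048,"az":-0.0097},
    {"fingers":-1,"tx":0.0517,"ty":0.1717,"tz":0.0971,"ax":0.0306,"ay":-0.048,"az":-0.0097},
    {"fingers":-1,"tx":0.0517,"ty":0.1717,"tz":0.0971,"ax":0.0306,"ay":-0.048,"az":-0.0097},
  ],
)

```text
time_s: 2.85
tcp_pos: [0.4133, -0.1238, 0.1844]
ee_rot: [[0.441, -0.163, 0.883], [0.051, 0.986, 0.156], [-0.896, -0.024, 0.443]]
wrist_force: [-0.6, -0.8, -0.4]
gripper_width: 0.996
```

```bash
python3 - <<'E'
from h import *
from station import r,viewer,spotter
check(r.sense())
s=r.sense();p=viewer.capture("wrist");print(np.round(p["mount"],3).tolist(),p["fx"],p["cx"],p["cy"])
pickle.dump((s,p),open("w1.pkl","wb"));cv2.imwrite("pics/w1.png",p["image"][:,:,::-1])
c=wristcam(p,s)
q=np.load("q.npy");print(proj(c,F(q,[[-.024,.11,.084]])))
for k in ["plunger_knob","shuttle_pointer","tab_green","tab_white","cup"]: print(k,[(np.round(d["uv"]).tolist(),round(d["score"],2)) for d in spotter.find_in(k,p)[:3]])
E
```

```text
t 2.85 tcp [ 0.4133 -0.1238  0.1844] err mm [ -45.7 -141.6   18.5] deg 10.58 F [-0.6 -0.8 -0.4] w 0.996
[[-0.0, -0.283, 0.959, -0.144], [1.0, -0.0, 0.0, -0.0], [0.0, 0.959, 0.283, -0.078], [0.0, 0.0, 0.0, 1.0]] 324.67617080844616 279.59828394065977 209.5085797771246
[[411.71947402 271.16317734]]
plunger_knob [([416.0, 266.0], 0.82)]
shuttle_pointer [([315.0, 223.0], 0.66)]
tab_green [([350.0, 187.0], 0.88)]
tab_white [([466.0, 199.0], 0.78)]
cup [([235.0, 270.0], 0.52)]
```

play_rows(
  commands=[
    {"fingers":-1,"tx":0.0591,"ty":0.1815,"tz":0.0717,"ax":0.0307,"ay":-0.0479,"az":-0.0097},
    {"fingers":-1,"tx":0.0591,"ty":0.1815,"tz":0.0717,"ax":0.0307,"ay":-0.0479,"az":-0.0097},
    {"fingers":-1,"tx":0.0591,"ty":0.1815,"tz":0.0717,"ax":0.0307,"ay":-0.0479,"az":-0.0097},
    {"fingers":-1,"tx":0.0591,"ty":0.1815,"tz":0.0717,"ax":0.0307,"ay":-0.0479,"az":-0.0097},
    {"fingers":-1,"tx":0.0591,"ty":0.1815,"tz":0.0717,"ax":0.0307,"ay":-0.0479,"az":-0.0097},
  ],
)

```text
time_s: 3.57
tcp_pos: [0.4238, -0.0603, 0.2153]
ee_rot: [[0.543, -0.055, 0.838], [0.025, 0.998, 0.05], [-0.839, -0.006, 0.544]]
wrist_force: [1.5, -1.3, 0.4]
gripper_width: 1.0
```

```bash
python3 - <<'E'
from h import *
from station import r,viewer,spotter
check(r.sense())
s=r.sense();p=viewer.capture("wrist")
pickle.dump((s,p),open("w2.pkl","wb"));cv2.imwrite("pics/w2.png",p["image"][:,:,::-1])
c=wristcam(p,s)
q=np.load("q.npy");print(proj(c,F(q,[[-.024,.11,.084]])))
for k in ["plunger_knob","shuttle_pointer","tab_green","tab_white"]: print(k,[(np.round(d["uv"]).tolist(),round(d["score"],2)) for d in spotter.find_in(k,p)[:3]])
a=cv2.imread("pics/w1.png");b=cv2.imread("pics/w2.png");cv2.imwrite("pics/w12.png",np.vstack([a[100:400],b[100:400]]))
E
```

```text
t 3.57 tcp [ 0.4238 -0.0603  0.2153] err mm [-35.2 -78.1  49.4] deg 2.08 F [ 1.5 -1.3  0.4] w 1.0
[[358.20362547 207.32772861]]
plunger_knob [([358.0, 208.0], 0.85)]
shuttle_pointer [([271.0, 174.0], 0.63)]
tab_green [([297.0, 129.0], 0.85), ([357.0, 207.0], 0.31)]
tab_white [([412.0, 130.0], 0.82)]
```

View pics/w12.png

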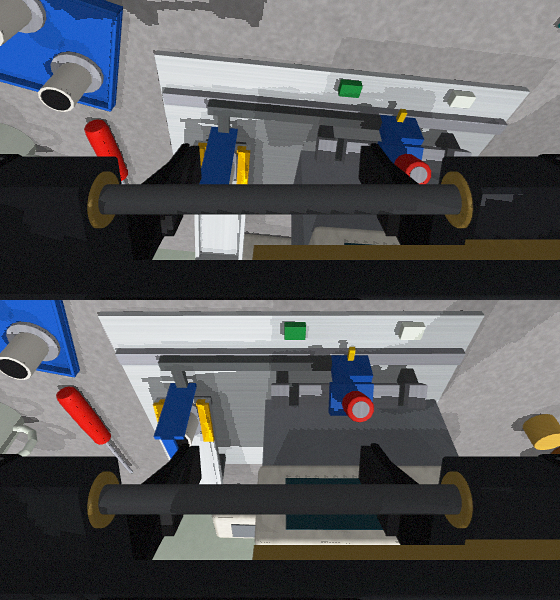

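The two wrist views show the knob at (358,208 in full image), the green tab left of it at (295,130), the white tab at (411,131), the keeper over the cup at (180,220). The predicted knob pixel agrees to 1 px. The move fell short, so I check the joints.

```bash
python3 - <<'E'
from h import *
from station import r
s=r.sense();print(np.round(s["joints"],1),s["ee_rot"].round(3).tolist(),s["joint_velocities"].round(1))
s0,p0=pickle.load(open("w1.pkl","rb"));print(np.round(s0["joints"],1))
E
```

```text
[  13.4  -10.2  -59.9   36.5   -9.7 -134.5] [[0.543, -0.057, 0.838], [0.026, 0.998, 0.051], [-0.839, -0.006, 0.544]] [ 0.   0.6  0.4  0.2  0.2 -0.5]
[  4.3  -3.9 -44.9  -2.6 -22.7 -82.5]
```

```bash
cat >> h.py <<'E'
pd=np.array([-np.sin(np.radians(35)),0,np.cos(np.radians(35))])
def knobpose(back,dy=0): # world TCP for grasp at knob + back along pull axis, dy along the bar
    q=np.load("q.npy"); return F(q,[np.array([-.024,.11+dy,.084])+back*pd])[0],Rtilt(q[2],35)
def sync():
    from station import r
    s=r.sense();pickle.dump((s["tcp_pos"],Rot.from_matrix(s["ee_rot"]).as_matrix()),open("cmd.pkl","wb"))
E
python3 - <<'E'
from h import *
sync()
plan([knobpose(.045)])
E
```

```text
{"fingers": -1, "tx": 0.1562, "ty": 0.1027, "tz": 0.0108, "ax": 0.0006, "ay": -0.0115, "az": 0.0019} rows>= 4
```

play_rows(
  commands=[
    {"fingers":-1,"tx":0.1562,"ty":0.1027,"tz":0.0108,"ax":0.0006,"ay":-0.0115,"az":0.0019},
    {"fingers":-1,"tx":0.1562,"ty":0.1027,"tz":0.0108,"ax":0.0006,"ay":-0.0115,"az":0.0019},
    {"fingers":-1,"tx":0.1562,"ty":0.1027,"tz":0.0108,"ax":0.0006,"ay":-0.0115,"az":0.0019},
    {"fingers":-1,"tx":0.1562,"ty":0.1027,"tz":0.0108,"ax":0.0006,"ay":-0.0115,"az":0.0019},
    {"fingers":-1,"tx":0.1562,"ty":0.1027,"tz":0.0108,"ax":0.0006,"ay":-0.0115,"az":0.0019},
  ],
)

```text
time_s: 4.23
tcp_pos: [0.4542, 0.018, 0.2183]
ee_rot: [[0.534, -0.055, 0.844], [0.023, 0.998, 0.051], [-0.845, -0.008, 0.534]]
wrist_force: [0.1, -0.6, 0.5]
gripper_width: 1.001
```

```bash
python3 - <<'E'
from h import *
from station import r
s=r.sense();check(s);print(np.round(s["joints"],1),s["ee_rot"].round(3).tolist())
pickle.dump(s,open("s3.pkl","wb"))
E
```

```text
t 4.23 tcp [0.4542 0.018  0.2183] err mm [-36.3  -1.7  97.5] deg 2.78 F [ 0.1 -0.6  0.5] w 1.001
[  17.5   -7.1  -61.1   60.1   -9.2 -161.8] [[0.534, -0.055, 0.844], [0.023, 0.998, 0.051], [-0.845, -0.008, 0.534]]
```

```bash
cat > fit.py <<'E'
from h import *
import itertools
D=[(np.array([-49.009,22.091,.380,-.028,-68.412,-14.817]),np.array([.27545753,-.56040265,.24045893]),np.array([[-.00105707650,-.440932367,.897539710],[.00191694361,.897537669,.440933622],[-.999997604,.00218663358,-.000103523492]]))]
for f in ["w1.pkl","w2.pkl"]:
    s=pickle.load(open(f,"rb"))[0];D.append((s["joints"],s["tcp_pos"],s["ee_rot"]))
s=pickle.load(open("s3.pkl","rb"));D.append((s["joints"],s["tcp_pos"],s["ee_rot"]))
E=lambda a,t:Rot.from_euler(a,t,degrees=True).as_matrix()
def chain(q,sg):
    s3,s4,s5,s6=sg
    A=E('z',q[0]);B=A@E('y',q[1]);G=B@E('y',s3*q[2]);W=G@E('x',s4*q[3])@E('y',s5*q[4]);T=W@E('x',s6*q[5]);return A,B,G,W,T
best=[]
for sg in itertools.product([-1,1],[-1,1],[-1,1],[-1,1]):
    Cs=[chain(q,sg)[4].T@R for q,_,R in D]
    C=Rot.from_matrix(Cs).mean();e=max(np.degrees((C.inv()*Rot.from_matrix(c)).magnitude()) for c in Cs)
    best.append((e,sg,C.as_rotvec(degrees=True).round(1)))
best.sort(key=lambda t:t[0]);print(best[:3])
sg=best[0][1]
M=[];y=[]
for q,p,R in D:
    A,B,G,W,T=chain(q,sg)
    # unknown: A[x,y,z], B z (a), G[x,z], T x (L)
    M.append(np.c_[A,B[:,2:],G[:,[0,2]],T[:,:1]]);y.append(p)
M=np.vstack(M);y=np.hstack(y)
print(np.linalg.svd(M)[1].round(4))
x,*_=np.linalg.lstsq(M,y,rcond=1e-3);print(x.round(4),((M@x-y)*1e3).round(1))
E
python3 fit.py
```

```text
[(np.float64(0.00038544323117560824), (-1, -1, -1, -1), array([-90.,  -0.,   0.])), (np.float64(39.55951318498848), (1, 1, 1, 1), array([ 23.5, 100. , 100. ])), (np.float64(75.77021785847445), (-1, 1, -1, -1), array([-133.8,   -8.4,    2.8]))]
[3.8932 2.8608 2.0021 0.716  0.3565 0.0866 0.0564]
[ 0.5599 -0.1624 -0.4334  0.2512 -0.1106  0.125  -0.2682] [ -5.6   2.  -15.9  20.7 -11.1  40.   -7.6  20.1 -11.4  -9.5  -9.1 -12.8]
```

```bash
sed -i 's/M.append(.*/M.append(np.c_[A[:,2:],B[:,2:],G[:,:1],W[:,1:2],T[:,:1]]);y.append(p)/' fit.py; python3 fit.py
```

```text
[(np.float64(0.00038544323117560824), (-1, -1, -1, -1), array([-90.,  -0.,   0.])), (np.float64(39.55951318498848), (1, 1, 1, 1), array([ 23.5, 100. , 100. ])), (np.float64(75.77021785847445), (-1, 1, -1, -1), array([-133.8,   -8.4,    2.8]))]
[3.7219 2.0378 1.3235 0.4523 0.1967]
[ 0.1606  0.5649  0.4218 -0.1598  0.2875] [ 0.  0.  0.  0. -0. -0. -0. -0. -0.  0. -0.  0.]
```

```bash
cat > ik.py <<'E'
from h import *
E_=lambda a,t:Rot.from_euler(a,t,degrees=True).as_matrix()
LO=np.array([-179.83,-69.29,-61.27,-181.25,-171.15,-177.46]);HI=np.array([179.83,118.12,80.66,117.63,-9.14,177.46])
def fk(q):
    A=E_('z',q[0]);B=A@E_('y',q[1]);G=B@E_('y',-q[2]);W=G@E_('x',-q[3])@E_('y',-q[4]);T=W@E_('x',-q[5])
    return .1606*A[:,2]+.5649*B[:,2]+.4218*G[:,0]-.1598*W[:,1]+.2875*T[:,0],T@E_('x',-90)
def ik(p,R,n=60,seed=0,bound=True,q0=None):
    rng=np.random.default_rng(seed);S=[]
    def f(q):
        a,b=fk(q);return np.r_[(a-p)*5,Rot.from_matrix(b.T@R).as_rotvec()]
    for i in range(n):
        x0=q0 if (i==0 and q0 is not None) else rng.uniform(LO,HI)
        k=least_squares(f,np.clip(x0,LO+.01,HI-.01),bounds=(LO,HI) if bound else (-400,400),x_scale=50)
        if k.cost<1e-8 and not any(np.abs(k.x-s).max()<1 for s in S): S.append(k.x)
    return S
E
python3 - <<'E'
from ik import *
for b in [0,.016,.045,.06]:
  for roll in [0,180]:
    p,R=knobpose(b); R=R@E_('x',roll)
    print(b,roll,[s.round(1).tolist() for s in ik(p,R)])
p,R=knobpose(0.005,-.06);print([s.round(1).tolist() for s in ik(p,R)],[s.round(1).tolist() for s in ik(p,R@E_('x',180))])
E
```

```text
0 0 []
0 180 []
0.016 0 []
0.016 180 []
0.045 0 []
0.045 180 []
0.06 0 []
0.06 180 []
[] []
```

```bash
python3 - <<'E'
from ik import *
s=pickle.load(open("s3.pkl","rb"));print([x.round(1).tolist() for x in ik(s["tcp_pos"],s["ee_rot"])], s["joints"].round(1))
p,R=knobpose(.005)
wrap=lambda x:(x+180)%360-180
U=ik(p,R,bound=False,n=40); V=[]
for u in U:
    u=wrap(u)
    if not any(np.abs(wrap(u-v)).max()<1 for v in V): V.append(u)
print("unb",[v.round(0).tolist() for v in V])
q=np.load("q.npy")
for back in [.005,.02]:
  for tilt in [35,30,25,20,15]:
    for dyaw in [-30,-15,0,15,30]:
      p,_=knobpose(back); S=ik(p,Rtilt(q[2]+np.radians(dyaw),tilt),n=12)
      if S: print(back,tilt,dyaw,S[0].round(0).tolist())
E
```

```text
[[17.5, -7.1, -61.1, 60.1, -9.2, -161.8]] [  17.5   -7.1  -61.1   60.1   -9.2 -161.8]
unb [[-156.0, -113.0, -38.0, -146.0, -159.0, -75.0], [24.0, 113.0, -142.0, 34.0, -159.0, -75.0], [167.0, -116.0, -66.0, 56.0, -169.0, 159.0], [-13.0, 116.0, -114.0, -124.0, -169.0, 159.0], [-20.0, 113.0, -143.0, 144.0, 157.0, 75.0]]
0.005 35 30 [5.0, 15.0, -29.0, -49.0, -21.0, -19.0]
0.005 30 30 [11.0, 15.0, -31.0, -36.0, -19.0, -36.0]
0.005 25 30 [14.0, 16.0, -32.0, -24.0, -20.0, -50.0]
0.005 20 15 [21.0, 15.0, -42.0, 4.0, -13.0, -96.0]
0.005 20 30 [17.0, 16.0, -33.0, -15.0, -23.0, -60.0]
0.005 15 -30 [24.0, 16.0, -47.0, 35.0, -20.0, -173.0]
0.005 15 -15 [23.0, 16.0, -47.0, 30.0, -17.0, -153.0]
0.005 15 0 [23.0, 16.0, -43.0, 16.0, -18.0, -124.0]
0.005 15 15 [21.0, 16.0, -37.0, 2.0, -21.0, -94.0]
0.005 15 30 [18.0, 17.0, -32.0, -9.0, -27.0, -67.0]
0.02 35 30 [6.0, 13.0, -30.0, -47.0, -21.0, -22.0]
0.02 30 30 [11.0, 13.0, -32.0, -33.0, -20.0, -39.0]
0.02 25 30 [15.0, 14.0, -33.0, -22.0, -21.0, -52.0]
0.02 20 15 [21.0, 13.0, -42.0, 4.0, -15.0, -97.0]
0.02 20 30 [17.0, 14.0, -33.0, -14.0, -24.0, -62.0]
0.02 15 -30 [25.0, 15.0, -47.0, 32.0, -22.0, -171.0]
0.02 15 -15 [24.0, 14.0, -46.0, 27.0, -19.0, -150.0]
0.02 15 0 [23.0, 14.0, -43.0, 15.0, -20.0, -123.0]
0.02 15 15 [21.0, 14.0, -38.0, 2.0, -23.0, -94.0]
0.02 15 30 [18.0, 15.0, -33.0, -8.0, -28.0, -68.0]
```

```bash
cat > srch.py <<'E'
from ik import *
q=np.load("q.npy"); seeds=[[21,15,-42,4,-13,-96],[5,15,-29,-49,-21,-19],[23,16,-43,16,-18,-124]]
def feas(p,R):
    def f(x):
        a,b=fk(x);return np.r_[(a-p)*5,Rot.from_matrix(b.T@R).as_rotvec()]
    for s in seeds:
        k=least_squares(f,s,bounds=(LO+.5,HI-.5),x_scale=50,max_nfev=40)
        if k.cost<1e-7:return k.x
k_=np.array([-np.sin(np.radians(35)),0,np.cos(np.radians(35))])
def clear(Rf,c):
    m=1
    for b in [.051,.07,.1,.15]:
        for u in [-.0375,.0375]:
            for v in np.linspace(-.095,.095,5):
                X=c-b*Rf[:,0]+u*Rf[:,2]+v*Rf[:,1]; m=min(m,max(-.004-X[0],.136-X[2],X[2]-.21,.015-X[1]))
    return m
if __name__=="__main__":
  out=[]
  for off in [0,.008]:
   for tilt in range(15,41,5):
    for yaw in range(0,36,5):
      t=Rtilt(np.radians(yaw),tilt)
      qs=[]
      for back,dy in [(0,0),(.014,0),(0,-.06)]:
        c=np.array([-.024,.11+dy,.084])+back*k_-off*t[:,0]
        x=feas(F(q,[c])[0],Rot.from_euler('z',q[2]).as_matrix()@t)
        if x is None: break
        qs.append(x)
      if len(qs)<3: continue
      for roll in range(-30,31,5):
        Rf=t@E_('x',roll); mis=np.degrees(np.arcsin(k_@Rf[:,1]))
        cl=min(clear(Rf,np.array([-.024,.11+dy,.084])-off*t[:,0]) for dy in (0,-.06))
        if abs(mis)<10 and cl>.001: out.append((abs(mis)-cl*400,off,tilt,yaw,roll,round(mis,1),round(cl*1e3,1),[z.round(0).tolist() for z in qs[:1]]))
  out.sort(key=lambda o:o[0])
  for o in out[:22]: print(o[1:])
E
time python3 srch.py
```

```text
(0.008, 20, 10, 10, np.float64(3.1), np.float64(3.7), [[21.0, 15.0, -46.0, 16.0, -10.0, -113.0]])
(0.008, 20, 15, 15, np.float64(4.7), np.float64(3.4), [[21.0, 15.0, -41.0, 4.0, -14.0, -96.0]])
(0.008, 25, 20, 20, np.float64(7.8), np.float64(7.6), [[19.0, 15.0, -39.0, -9.0, -11.0, -77.0]])
(0.008, 25, 20, 25, np.float64(6.8), np.float64(4.3), [[19.0, 15.0, -39.0, -9.0, -11.0, -77.0]])
(0.008, 20, 20, 20, np.float64(6.1), np.float64(2.5), [[20.0, 15.0, -38.0, -4.0, -17.0, -82.0]])
(0, 25, 20, 20, np.float64(7.8), np.float64(4.4), [[19.0, 16.0, -39.0, -10.0, -11.0, -76.0]])
(0, 25, 20, 25, np.float64(6.8), np.float64(1.1), [[19.0, 16.0, -39.0, -10.0, -11.0, -76.0]])
(0.008, 20, 25, 25, np.float64(7.6), np.float64(1.5), [[18.0, 16.0, -35.0, -10.0, -20.0, -71.0]])
(0.008, 25, 25, 30, np.float64(8.5), np.float64(3.8), [[16.0, 15.0, -35.0, -18.0, -16.0, -62.0]])
(0.008, 25, 25, 25, np.float64(9.6), np.float64(6.3), [[16.0, 15.0, -35.0, -18.0, -16.0, -62.0]])
(0.008, 25, 20, 15, np.float64(8.8), np.float64(4.0), [[19.0, 15.0, -39.0, -9.0, -11.0, -77.0]])
(0, 25, 25, 25, np.float64(9.6), np.float64(3.2), [[16.0, 16.0, -35.0, -19.0, -16.0, -61.0]])
real	0m3.803s
user	0m4.212s
sys	0m0.059s
```

```bash
cat > ik2.py <<'E'
from ik import *
def ikall(p,R,N=2880,raw=False):
    """all solutions by scanning the J5-axis direction about the tool axis"""
    t=R[:,0];out=[]
    u=np.cross(t,[0,1,0]);u/=np.linalg.norm(u);v=np.cross(t,u)
    h,a,b,d,L=.1606,.5649,.4218,-.1598,.2875
    phi=np.linspace(0,2*np.pi,N+1)
    def planar(ph,br):
        y=np.cos(ph)*u+np.sin(ph)*v; w=p-L*t-d*y
        r=np.hypot(w[0],w[1]); q1=np.arctan2(w[1],w[0])
        if br&1: r=-r;q1+=np.pi
        z=w[2]-h;D=np.hypot(r,z);c=(a*a+b*b-D*D)/(2*a*b)
        if abs(c)>1:return None
        al=np.arccos(c)*(1 if not br&2 else -1) # angle between links
        q3=al-np.pi/2
        # elbow frame: wrist in plane = a*(sin q2,cos q2)+b*(cos g,-sin g), g=q2-q3
        X=a*0+b*np.cos(-q3);Z=a+b*np.sin(q3)  # at q2=0: g=-q3
        q2=np.arctan2(r,z)-np.arctan2(X,Z)
        g=q2-q3;f=np.array([np.cos(q1)*np.cos(g),np.sin(q1)*np.cos(g),-np.sin(g)])
        return q1,q2,q3,f,y
    for br in range(4):
        prev=None
        for ph in phi:
            k=planar(ph,br)
            cur=None if k is None else k[3]@k[4]
            if prev is not None and cur is not None and prev*cur<=0:
                q1,q2,q3,f,y=k
                G=E_('z',np.degrees(q1))@E_('y',np.degrees(q2-q3))
                yy=G.T@y; q4=-np.degrees(np.arctan2(yy[2],yy[1]))
                W=G@E_('x',-q4); tt=W.T@t; q5=np.degrees(np.arctan2(tt[2],tt[0]))
                W2=W@E_('y',-q5); Q=W2.T@R@E_('x',90); q6=-np.degrees(np.arctan2(Q[2,1],Q[1,1]))
                s=np.array([np.degrees(q1),np.degrees(q2),np.degrees(q3),q4,q5,q6]);s=(s+180)%360-180
                for alt in (s[3]-360,s[3]):
                    x=s.copy();x[3]=alt
                    if raw or (np.all(x>=LO-.3) and np.all(x<=HI+.3)): out.append(x)
            prev=cur
    return out
E
python3 - <<'E'
from ik2 import *
s=pickle.load(open("s3.pkl","rb"));print([x.round(1).tolist() for x in ikall(s["tcp_pos"],s["ee_rot"])])
p,R=knobpose(.005)
for x in ikall(p,R,raw=True): print(x.round(1).tolist(), np.abs(fk(x)[0]-p).max().round(4))
for roll in (0,180):
  for b,dy in [(0,0),(.016,0),(.05,0),(.1,0),(.016,-.06),(0,-.06)]:
    p,R=knobpose(b,dy);print(roll,b,dy,[x.round(1).tolist() for x in ikall(p,R@E_('x',roll))])
E
```

```text
[[17.6, -7.1, -61.1, 60.0, -9.2, -161.7]]
[160.1, -113.2, -37.4, -396.1, 157.4, 75.4] 0.0
[160.1, -113.2, -37.4, -36.1, 157.4, 75.4] 0.0
[167.0, -115.6, -65.9, -304.2, -168.7, 158.9] 0.0003
[167.0, -115.6, -65.9, 55.8, -168.7, 158.9] 0.0003
[-162.3, -115.3, -65.6, -233.3, 169.8, -154.7] 0.0
[-162.3, -115.3, -65.6, 126.7, 169.8, -154.7] 0.0
[-155.8, -113.0, -38.2, -506.0, -158.7, -75.1] 0.0
[-155.8, -113.0, -38.2, -146.0, -158.7, -75.1] 0.0
[-19.9, 113.2, -142.6, -216.1, 157.4, 75.4] 0.0
[-19.9, 113.2, -142.6, 143.9, 157.4, 75.4] 0.0
[-13.0, 115.6, -114.1, -484.2, -168.7, 158.9] 0.0003
[-13.0, 115.6, -114.1, -124.2, -168.7, 158.9] 0.0003
[17.7, 115.3, -114.4, -413.3, 169.8, -154.7] 0.0
[17.7, 115.3, -114.4, -53.3, 169.8, -154.7] 0.0
[24.2, 113.0, -141.8, -326.0, -158.7, -75.1] 0.0
[24.2, 113.0, -141.8, 34.0, -158.7, -75.1] 0.0
0 0 0 []
0 0.016 0 []
0 0.05 0 []
0 0.1 0 []
0 0.016 -0.06 []
0 0 -0.06 []
180 0 0 []
180 0.016 0 []
180 0.05 0 []
180 0.1 0 []
180 0.016 -0.06 []
180 0 -0.06 []
```

```bash
cat > srch2.py <<'E'
from ik2 import *
from srch import clear,k_
q=np.load("q.npy");out=[]
Z=Rot.from_euler('z',q[2]).as_matrix()
for off in [0,.008]:
 for tilt in range(10,66,5):
  for yaw in range(-60,61,5):
   t=Rtilt(np.radians(yaw),tilt);dev=np.degrees(np.arccos(-k_@t[:,0]))
   if dev>25: continue
   ok=[]
   for back,dy in [(0,0),(.014,-.0),(0,-.06)]:
     c=np.array([-.024,.11+dy,.084])+back*k_-off*t[:,0]
     S=ikall(F(q,[c])[0],Z@t,N=360)
     if not S: break
     ok.append(S)
   if len(ok)<3: continue
   for roll in range(-45,46,5):
     Rf=t@E_('x',roll); mis=np.degrees(np.arcsin(k_@Rf[:,1]))
     cl=min(clear(Rf,np.array([-.024,.11+dy,.084])-off*t[:,0]) for dy in (0,-.06))
     out.append((abs(mis)-min(cl,.012)*600,off,tilt,yaw,roll,round(dev,1),round(mis,1),round(cl*1e3,1),[x.round(0).tolist() for x in ok[0]]))
out.sort(key=lambda o:o[0])
print(len(out))
for o in out[:14]: print(*o[1:])
E
time python3 srch2.py
```

```text
2907
0 50 0 0 15.0 0.0 35.0 [[-21.0, 19.0, -44.0, -136.0, -28.0, 66.0]]
0 55 0 0 20.0 0.0 40.3 [[-25.0, 23.0, -50.0, -143.0, -41.0, 78.0]]
0.008 50 0 0 15.0 0.0 41.1 [[-21.0, 17.0, -44.0, -135.0, -26.0, 64.0]]
0.008 55 0 0 20.0 0.0 46.8 [[-26.0, 22.0, -50.0, -142.0, -40.0, 77.0]]
0 50 -5 10 15.4 -0.2 17.1 [[-22.0, 20.0, -50.0, -149.0, -31.0, 77.0]]
0 50 5 -10 15.4 0.2 17.1 [[-19.0, 18.0, -40.0, -124.0, -25.0, 55.0]]
0.008 50 -5 10 15.4 -0.2 23.2 [[-22.0, 18.0, -49.0, -148.0, -30.0, 75.0]]
0.008 50 5 -10 15.4 0.2 23.2 [[-19.0, 17.0, -40.0, -122.0, -25.0, 53.0]]
0 55 -10 15 21.2 -0.4 12.5 [[-23.0, 25.0, -58.0, -163.0, -49.0, 88.0]]
0 55 10 -15 21.2 0.4 12.5 [[-24.0, 22.0, -42.0, -124.0, -37.0, 64.0]]
0.008 55 -10 15 21.2 -0.4 19.0 [[-23.0, 24.0, -59.0, -162.0, -48.0, 87.0]]
0.008 55 10 -15 21.2 0.4 19.0 [[-24.0, 20.0, -42.0, -122.0, -36.0, 62.0]]
0 55 -5 10 20.3 0.6 23.5 [[-25.0, 24.0, -54.0, -153.0, -45.0, 84.0]]
0 55 5 -10 20.3 -0.6 23.5 [[-25.0, 22.0, -46.0, -133.0, -38.0, 71.0]]
real	0m17.065s
user	0m17.497s
sys	0m0.089s
```

```bash
python3 - <<'E'
from ik2 import *
q=np.load("q.npy");Z=Rot.from_euler('z',q[2]).as_matrix()
for tilt in (38,41,44,47,50):
  t=Rtilt(0,tilt)
  for off,back,dy in [(0.07,0,0),(.004,0,0),(.004,.014,0),(.004,.014,-.06),(.004,0,-.06),(.07,0,-.06)]:
    c=np.array([-.024,.11+dy,.084])+back*pd-off*t[:,0]
    print(tilt,off,back,dy,[x.round(0).tolist() for x in ikall(F(q,[c])[0],Z@t,N=720)])
# cup grasp: tool tilt 15, jaw along chute x
cn=np.array([-np.sin(np.radians(15)),0,np.cos(np.radians(15))]);cx=np.array([np.cos(np.radians(15)),0,np.sin(np.radians(15))])
for roll in (90,-90,0):
  for u,hh in [(.027,.036),(.08,.036),(.08,.1)]:
    c=np.array([.017,-.08,.029])+u*cx+hh*cn
    print("cup",roll,u,hh,[x.round(0).tolist() for x in ikall(F(q,[c])[0],Z@Rtilt(0,15)@E_('x',roll),N=720)])
for hd in (0,90): print("tray",hd,[x.round(0).tolist() for x in ikall(np.array([.456,.351,.04]),Rtilt(np.radians(hd),0),N=720)])
E
```

```text
38 0.07 0 0 []
38 0.004 0 0 []
38 0.004 0.014 0 []
38 0.004 0.014 -0.06 []
38 0.004 0 -0.06 []
38 0.07 0 -0.06 []
41 0.07 0 0 []
41 0.004 0 0 []
41 0.004 0.014 0 []
41 0.004 0.014 -0.06 []
41 0.004 0 -0.06 []
41 0.07 0 -0.06 []
44 0.07 0 0 []
44 0.004 0 0 []
44 0.004 0.014 0 []
44 0.004 0.014 -0.06 []
44 0.004 0 -0.06 []
44 0.07 0 -0.06 []
47 0.07 0 0 []
47 0.004 0 0 [[-16.0, 16.0, -39.0, -126.0, -18.0, 51.0]]
47 0.004 0.014 0 [[-14.0, 13.0, -38.0, -119.0, -14.0, 41.0]]
47 0.004 0.014 -0.06 [[-16.0, 13.0, -34.0, -101.0, -14.0, 24.0]]
47 0.004 0 -0.06 [[-18.0, 16.0, -34.0, -107.0, -16.0, 33.0]]
47 0.07 0 -0.06 []
50 0.07 0 0 [[-14.0, 6.0, -42.0, -114.0, -14.0, 36.0]]
50 0.004 0 0 [[-21.0, 18.0, -44.0, -135.0, -27.0, 65.0]]
50 0.004 0.014 0 [[-20.0, 15.0, -43.0, -131.0, -24.0, 59.0]]
50 0.004 0.014 -0.06 [[-23.0, 15.0, -38.0, -114.0, -22.0, 44.0]]
50 0.004 0 -0.06 [[-25.0, 18.0, -38.0, -119.0, -24.0, 50.0]]
50 0.07 0 -0.06 [[-18.0, 6.0, -38.0, -99.0, -16.0, 23.0]]
cup 90 0.027 0.036 [[-1.0, 25.0, -23.0, -3.0, -26.0, -173.0]]
cup 90 0.08 0.036 [[-1.0, 28.0, -16.0, -2.0, -31.0, -174.0]]
cup 90 0.08 0.1 [[-1.0, 22.0, -15.0, -2.0, -38.0, -174.0]]
cup -90 0.027 0.036 [[-1.0, 25.0, -23.0, -3.0, -26.0, 7.0]]
cup -90 0.08 0.036 [[-1.0, 28.0, -16.0, -2.0, -31.0, 6.0]]
cup -90 0.08 0.1 [[-1.0, 22.0, -15.0, -2.0, -38.0, 6.0]]
cup 0 0.027 0.036 [[-1.0, 25.0, -23.0, -3.0, -26.0, -83.0]]
cup 0 0.08 0.036 [[-1.0, 28.0, -16.0, -2.0, -31.0, -84.0]]
cup 0 0.08 0.1 [[-1.0, 22.0, -15.0, -2.0, -38.0, -84.0]]
tray 0 [[54.0, 30.0, -20.0, -0.0, -40.0, -144.0]]
tray 90 [[54.0, 30.0, -20.0, -0.0, -40.0, -54.0]]
```

```bash
cat > jp.py <<'E'
from ik2 import *
from station import r
q=np.load("q.npy");Z=Rot.from_euler('z',q[2]).as_matrix()
TILT=52
def kp(off,back=0,dy=0):
    t=Rtilt(0,TILT);c=np.array([-.024,.11+dy,.084])+back*pd-off*t[:,0];return F(q,[c])[0],Z@t
def jpath(via,f=-1):
    """rows along a joint-space path, 5 per call"""
    pts=[];a=np.array(via[0],float)
    for b in via[1:]:
        b=np.array(b,float);n=200
        for i in range(1,n+1): pts.append(a+(b-a)*i/n)
        a=b
    rows=[];p,R=fk(via[0]);cur=(p,R,np.array(via[0],float));prev=cur
    sel=[]
    for x in pts:
        P,RR=fk(x)
        big=np.linalg.norm(P-cur[0])>.036 or np.degrees((Rot.from_matrix(cur[1]).inv()*Rot.from_matrix(RR)).magnitude())>6.2 or np.abs(x-cur[2]).max()>8.5
        if big: sel.append(prev);cur=prev
        prev=(P,RR,x)
    sel.append(prev)
    p,R=getcmd()
    for i in range(0,len(sel),5):
        out=[]
        for P,RR,x in sel[i:i+5]:
            t=np.round(R.T@(P-p)/.75,4)+0.;v=np.round((Rot.from_matrix(R).inv()*Rot.from_matrix(RR)).as_rotvec()/np.pi,4)+0.
            out.append(dict(fingers=f,**dict(zip(["tx","ty","tz","ax","ay","az"],t.tolist()+v.tolist()))))
        print(json.dumps(out)); print("   # end q",x.round(0).tolist(),"tcp",P.round(3).tolist(),"x-axis",RR[:,0].round(2).tolist())
        p=p+R@t*.75;R=R@Rot.from_rotvec(v*np.pi).as_matrix()
    pickle.dump((p,R),open("cmd.pkl","wb"))
E
python3 - <<'E'
from jp import *
sync()
p,R=kp(.07);G=ikall(p,R);print(G)
jpath([r.sense()["joints"],[4,-4,-42,0,-36,-82],[-12,0,-42,-60,-34,-20],G[0]])
E
```

```text
[array([ -20.23979266,    7.12513545,  -45.49399944, -122.40985887,
        -21.93622818,   49.4414195 ])]
[{"fingers": -1, "tx": -0.0017, "ty": -0.0456, "tz": 0.0068, "ax": -0.0039, "ay": 0.0031, "az": -0.0144}, {"fingers": -1, "tx": -0.0044, "ty": -0.0874, "tz": 0.0063, "ax": -0.0079, "ay": 0.0096, "az": -0.0262}, {"fingers": -1, "tx": -0.0075, "ty": -0.1242, "tz": -0.0006, "ax": -0.0119, "ay": 0.0189, "az": -0.0349}, {"fingers": -1, "tx": -0.0107, "ty": -0.155, "tz": -0.0128, "ax": -0.016, "ay": 0.0302, "az": -0.0397}, {"fingers": -1, "tx": -0.0137, "ty": -0.1791, "tz": -0.0288, "ax": -0.0204, "ay": 0.0427, "az": -0.0404}]
   # end q [10.0, -5.0, -51.0, 29.0, -23.0, -120.0] tcp [0.438, -0.117, 0.217] x-axis [0.42, -0.11, -0.9]
[{"fingers": -1, "tx": 0.002, "ty": -0.0157, "tz": -0.0197, "ax": -0.0059, "ay": 0.0125, "az": 0.0037}, {"fingers": -1, "tx": 0.0037, "ty": -0.0237, "tz": -0.0401, "ax": -0.0125, "ay": 0.0241, "az": 0.0117}, {"fingers": -1, "tx": 0.0049, "ty": -0.0243, "tz": -0.0596, "ax": -0.02, "ay": 0.034, "az": 0.024}, {"fingers": -1, "tx": 0.0054, "ty": -0.0178, "tz": -
[... 1627 characters left out ...]
"ty": 0.0012, "tz": 0.0298, "ax": -0.0053, "ay": -0.0238, "az": -0.0302}, {"fingers": -1, "tx": 0.0381, "ty": -0.0039, "tz": 0.045, "ax": -0.0074, "ay": -0.0309, "az": -0.0483}, {"fingers": -1, "tx": 0.0482, "ty": -0.0127, "tz": 0.0597, "ax": -0.009, "ay": -0.0346, "az": -0.0675}, {"fingers": -1, "tx": 0.0571, "ty": -0.0248, "tz": 0.0735, "ax": -0.0101, "ay": -0.0348, "az": -0.0873}]
   # end q [-20.0, 7.0, -45.0, -121.0, -22.0, 47.0] tcp [0.458, 0.02, 0.127] x-axis [0.79, 0.06, -0.61]
[{"fingers": -1, "tx": 0.0032, "ty": -0.0029, "tz": 0.0029, "ax": -0.0005, "ay": 0.0005, "az": -0.0049}]
   # end q [-20.0, 7.0, -45.0, -122.0, -22.0, 49.0] tcp [0.461, 0.018, 0.127] x-axis [0.79, 0.05, -0.62]
```

play_rows(
  commands=[
    {"fingers":-1,"tx":-0.0017,"ty":-0.0456,"tz":0.0068,"ax":-0.0039,"ay":0.0031,"az":-0.0144},
    {"fingers":-1,"tx":-0.0044,"ty":-0.0874,"tz":0.0063,"ax":-0.0079,"ay":0.0096,"az":-0.0262},
    {"fingers":-1,"tx":-0.0075,"ty":-0.1242,"tz":-0.0006,"ax":-0.0119,"ay":0.0189,"az":-0.0349},
    {"fingers":-1,"tx":-0.0107,"ty":-0.155,"tz":-0.0128,"ax":-0.016,"ay":0.0302,"az":-0.0397},
    {"fingers":-1,"tx":-0.0137,"ty":-0.1791,"tz":-0.0288,"ax":-0.0204,"ay":0.0427,"az":-0.0404},
  ],
)

```text
time_s: 4.65
tcp_pos: [0.4367, -0.119, 0.2161]
ee_rot: [[0.42, -0.05, 0.906], [-0.114, 0.988, 0.108], [-0.9, -0.148, 0.41]]
wrist_force: [-0.2, -1.3, -0.3]
gripper_width: 1.001
```

play_rows(
  commands=[
    {"fingers":-1,"tx":0.002,"ty":-0.0157,"tz":-0.0197,"ax":-0.0059,"ay":0.0125,"az":0.0037},
    {"fingers":-1,"tx":0.0037,"ty":-0.0237,"tz":-0.0401,"ax":-0.0125,"ay":0.0241,"az":0.0117},
    {"fingers":-1,"tx":0.0049,"ty":-0.0243,"tz":-0.0596,"ax":-0.02,"ay":0.034,"az":0.024},
    {"fingers":-1,"tx":0.0054,"ty":-0.0178,"tz":-0.0769,"ax":-0.0285,"ay":0.0413,"az":0.0402},
    {"fingers":-1,"tx":0.0113,"ty":-0.0031,"tz":-0.1001,"ax":-0.0318,"ay":0.0431,"az":0.061},
  ],
)

```text
time_s: 5.07
tcp_pos: [0.3741, -0.1288, 0.179]
ee_rot: [[0.274, -0.212, 0.938], [0.058, 0.977, 0.204], [-0.96, -0.002, 0.28]]
wrist_force: [-0.6, -1.6, 0.2]
gripper_width: 1.001
```

```bash
python3 - <<'E'
from jp import *
print(r.sense()["joints"].round(1),r.sense()["tcp_pos"].round(4))
pp,RR=getcmd()
# expected state at end of call 2
print("expected", "tcp .374 -.129 .178, q 3 -4 -42 -4 -36 -78")
E
```

```text
[  2.7  -3.7 -41.8  -4.3 -36.  -77.3] [ 0.3741 -0.1288  0.179 ]
expected tcp .374 -.129 .178, q 3 -4 -42 -4 -36 -78
```

Tracking is exact, so I continue.

play_rows(
  commands=[
    {"fingers":-1,"tx":0.0181,"ty":0.0206,"tz":-0.0233,"ax":0.0018,"ay":-0.0062,"az":0.0219},
    {"fingers":-1,"tx":0.0337,"ty":0.0442,"tz":-0.0401,"ax":0.004,"ay":-0.0166,"az":0.0419},
    {"fingers":-1,"tx":0.0467,"ty":0.0694,"tz":-0.0498,"ax":0.0066,"ay":-0.0309,"az":0.0593},
    {"fingers":-1,"tx":0.057,"ty":0.0948,"tz":-0.0524,"ax":0.0097,"ay":-0.0485,"az":0.0735},
    {"fingers":-1,"tx":0.0648,"ty":0.119,"tz":-0.0479,"ax":0.0132,"ay":-0.069,"az":0.0842},
  ],
)

```text
time_s: 5.48
tcp_pos: [0.3337, -0.0457, 0.1207]
ee_rot: [[0.41, -0.262, 0.874], [0.347, 0.931, 0.117], [-0.844, 0.255, 0.473]]
wrist_force: [-0.9, -0.1, -0.1]
gripper_width: 1.0
```

play_rows(
  commands=[
    {"fingers":-1,"tx":0.0129,"ty":0.0198,"tz":0.0084,"ax":0.0019,"ay":-0.0229,"az":0.0069},
    {"fingers":-1,"tx":0.0243,"ty":0.0367,"tz":0.0233,"ax":0.0032,"ay":-0.0472,"az":0.0094},
    {"fingers":-1,"tx":0.0384,"ty":0.0502,"tz":0.0371,"ax":-0.0001,"ay":-0.0669,"az":0.0054},
    {"fingers":-1,"tx":0.0505,"ty":0.0601,"tz":0.053,"ax":-0.0026,"ay":-0.085,"az":-0.0024},
    {"fingers":-1,"tx":0.0609,"ty":0.0662,"tz":0.0703,"ax":-0.0043,"ay":-0.101,"az":-0.0137},
  ],
)

```text
time_s: 5.9
tcp_pos: [0.3865, 0.0215, 0.1199]
ee_rot: [[0.673, -0.248, 0.697], [0.324, 0.946, 0.023], [-0.664, 0.21, 0.717]]
wrist_force: [-0.6, 0.7, 0.1]
gripper_width: 1.0
```

play_rows(
  commands=[
    {"fingers":-1,"tx":0.0139,"ty":0.0025,"tz":0.0146,"ax":-0.0028,"ay":-0.0134,"az":-0.0139},
    {"fingers":-1,"tx":0.0266,"ty":0.0012,"tz":0.0298,"ax":-0.0053,"ay":-0.0238,"az":-0.0302},
    {"fingers":-1,"tx":0.0381,"ty":-0.0039,"tz":0.045,"ax":-0.0074,"ay":-0.0309,"az":-0.0483},
    {"fingers":-1,"tx":0.0482,"ty":-0.0127,"tz":0.0597,"ax":-0.009,"ay":-0.0346,"az":-0.0675},
    {"fingers":-1,"tx":0.0571,"ty":-0.0248,"tz":0.0735,"ax":-0.0101,"ay":-0.0348,"az":-0.0873},
  ],
)

```text
time_s: 6.32
tcp_pos: [0.4584, 0.0183, 0.1268]
ee_rot: [[0.787, -0.066, 0.613], [0.058, 0.998, 0.034], [-0.614, 0.008, 0.789]]
wrist_force: [-0.2, -0.3, 0.3]
gripper_width: 1.001
```

play_rows(
  commands=[
    {"fingers":-1,"tx":0.0032,"ty":-0.0029,"tz":0.0029,"ax":-0.0005,"ay":0.0005,"az":-0.0049},
    {"fingers":-1,"tx":0.0032,"ty":-0.0029,"tz":0.0029,"ax":-0.0005,"ay":0.0005,"az":-0.0049},
  ],
)

```text
time_s: 6.48
tcp_pos: [0.4617, 0.0163, 0.1269]
ee_rot: [[0.787, -0.056, 0.614], [0.044, 0.998, 0.034], [-0.615, 0.0, 0.788]]
wrist_force: [0.1, 0.1, 0.4]
gripper_width: 0.995
```

```bash
python3 - <<'E'
from jp import *
from station import viewer,spotter
s=r.sense();check(s);print(s["joints"].round(1))
s=r.sense();p=viewer.capture("wrist");pickle.dump((s,p),open("w3.pkl","wb"));cv2.imwrite("pics/w3.png",p["image"][:,:,::-1])
c=wristcam(p,s);print("pred",proj(c,F(q,[[-.024,.11,.084]])))
uv3=spotter.find_in("plunger_knob",p)[0]["uv"];print(uv3)
L=[]
for f,uv in (("w1.pkl",(416,266)),("w2.pkl",(358,208))):
    a,b=pickle.load(open(f,"rb"));L.append((wristcam(b,a),uv))
L.append((c,uv3));X=tri(L);print("knob tri",X,"prior",F(q,[[-.024,.11,.084]]))
E
```

```text
t 6.48 tcp [0.4617 0.0163 0.1269] err mm [ 0.4 -1.5 -0.2] deg 0.14 F [0.1 0.1 0.4] w 0.995
[ -20.5    7.2  -45.5 -122.4  -22.    49.5]
pred [[282.36605965 229.80579207]]
[281.0, 231.6]
knob tri [0.50781074 0.01936999 0.08811369] prior [[0.51626039 0.02115416 0.084     ]]
```

View pics/w3.png

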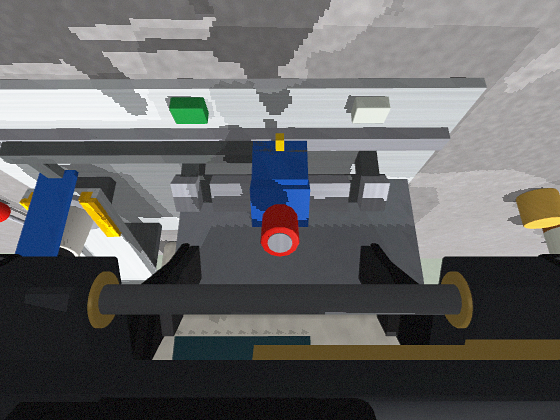

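The wrist view shows the knob centred at (281,229), matching the prediction (282,230) to about a pixel. The white tab is at (370,110), green at (189,109), pointer at (280,143). Next I approach along the tool axis and close.

```bash
python3 - <<'E'
from jp import *
plan([kp(.004)])
E
```

```text
{"fingers": -1, "tx": 0.0879, "ty": 0.0002, "tz": -0.0001, "ax": 0.0, "ay": 0.0, "az": 0.0001} rows>= 2
```

play_rows(
  commands=[
    {"fingers":-1,"tx":0.03,"ty":0.0005,"tz":0,"ax":0,"ay":0,"az":0},
    {"fingers":-1,"tx":0.06,"ty":0.001,"tz":0,"ax":0,"ay":0,"az":0},
    {"fingers":-1,"tx":0.0879,"ty":0.001,"tz":0,"ax":0,"ay":0,"az":0},
    {"fingers":-1,"tx":0.0879,"ty":0.001,"tz":0,"ax":0,"ay":0,"az":0},
  ],
)

```text
time_s: 6.92
tcp_pos: [0.5136, 0.0208, 0.0835]
ee_rot: [[0.784, -0.058, 0.618], [0.047, 0.998, 0.033], [-0.618, 0.003, 0.786]]
wrist_force: [0.1, -1.2, -0.8]
gripper_width: 0.999
```

play_rows(
  commands=[
    {"fingers":1,"tx":0,"ty":0,"tz":0,"ax":0,"ay":0,"az":0},
    {"fingers":1,"tx":0,"ty":0,"tz":0,"ax":0,"ay":0,"az":0},
    {"fingers":1,"tx":0,"ty":0,"tz":0,"ax":0,"ay":0,"az":0},
    {"fingers":1,"tx":0,"ty":0,"tz":0,"ax":0,"ay":0,"az":0},
    {"fingers":1,"tx":0,"ty":0,"tz":0,"ax":0,"ay":0,"az":0},
  ],
)

```text
time_s: 7.33
tcp_pos: [0.5118, 0.022, 0.0875]
ee_rot: [[0.788, -0.06, 0.613], [0.047, 0.998, 0.038], [-0.614, -0.001, 0.789]]
wrist_force: [1.5, 0.7, -0.2]
gripper_width: 0.709
```

```bash
python3 - <<'E'
from jp import *
p,R=kp(.004);c=getcmd()
# actual cmd had ty .001 instead of .0002
p=c[0]+c[1]@np.array([0,.0008,0])*.75;pickle.dump((p,c[1]),open("cmd.pkl","wb"))
check(r.sense())
d=Z@pd
print("pull dir in tool",(c[1].T@d).round(4),"pull 14mm tool units",(c[1].T@d*.014/.75).round(4),"slide -60 y tool",(c[1].T@(Z@[0,-.06,0])/.75).round(4))
E
```

```text
t 7.33 tcp [0.5118 0.022  0.0875] err mm [-1.3  0.4  1. ] deg 0.16 F [ 1.5  0.7 -0.2] w 0.709
pull dir in tool [-0.9563  0.      0.2925] pull 14mm tool units [-0.0179  0.      0.0055] slide -60 y tool [-0.   -0.08  0.  ]
```

Fingers are slow; keep closing.

play_rows(
  commands=[
    {"fingers":1,"tx":0,"ty":0,"tz":0,"ax":0,"ay":0,"az":0},
    {"fingers":1,"tx":0,"ty":0,"tz":0,"ax":0,"ay":0,"az":0},
    {"fingers":1,"tx":0,"ty":0,"tz":0,"ax":0,"ay":0,"az":0},
    {"fingers":1,"tx":0,"ty":0,"tz":0,"ax":0,"ay":0,"az":0},
    {"fingers":1,"tx":0,"ty":0,"tz":0,"ax":0,"ay":0,"az":0},
  ],
)

```text
time_s: 7.75
tcp_pos: [0.5119, 0.0217, 0.0864]
ee_rot: [[0.787, -0.06, 0.614], [0.047, 0.998, 0.037], [-0.616, -0.0, 0.788]]
wrist_force: [-1.2, -1.0, 1.0]
gripper_width: 0.329
```

play_rows(
  commands=[
    {"fingers":1,"tx":0,"ty":0,"tz":0,"ax":0,"ay":0,"az":0},
    {"fingers":1,"tx":0,"ty":0,"tz":0,"ax":0,"ay":0,"az":0},
    {"fingers":1,"tx":0,"ty":0,"tz":0,"ax":0,"ay":0,"az":0},
    {"fingers":1,"tx":0,"ty":0,"tz":0,"ax":0,"ay":0,"az":0},
  ],
)

```text
time_s: 8.08
tcp_pos: [0.512, 0.021, 0.0864]
ee_rot: [[0.787, -0.058, 0.615], [0.046, 0.998, 0.036], [-0.616, -0.0, 0.788]]
wrist_force: [-2.9, -4.2, 3.2]
gripper_width: 0.289
```

play_rows(
  commands=[
    {"fingers":1,"tx":-0.006,"ty":0,"tz":0.0018,"ax":0,"ay":0,"az":0},
    {"fingers":1,"tx":-0.012,"ty":0,"tz":0.0037,"ax":0,"ay":0,"az":0},
    {"fingers":1,"tx":-0.018,"ty":0,"tz":0.0055,"ax":0,"ay":0,"az":0},
    {"fingers":1,"tx":-0.018,"ty":0,"tz":0.0055,"ax":0,"ay":0,"az":0},
    {"fingers":1,"tx":-0.018,"ty":0,"tz":0.0055,"ax":0,"ay":0,"az":0},
  ],
)

```text
time_s: 8.5
tcp_pos: [0.504, 0.021, 0.0978]
ee_rot: [[0.786, -0.059, 0.615], [0.046, 0.998, 0.037], [-0.616, -0.001, 0.787]]
wrist_force: [6.4, -0.9, -7.6]
gripper_width: 0.295
```

```bash
python3 - <<'E'
from jp import *
from station import viewer
s=r.sense();d=Z@pd
print("moved along pull mm",(s["tcp_pos"]-np.array([.512,.021,.0864]))@d*1e3,"F along",s["wrist_force"]@d,s["wrist_force"].round(1),s["gripper_width"])
p=viewer.capture("side");cv2.imwrite("pics/d1.png",cv2.resize(p["image"][170:300,240:400,::-1],None,fx=4,fy=4,interpolation=cv2.INTER_CUBIC))
E
```

```text
moved along pull mm 13.876178920881518 F along -9.884992809587217 [ 6.4 -0.9 -7.6] 0.2953615896903276
```

Pulled 13.9 mm with 9.9 N of spring force, so the pin is free. Slide −60 mm.

play_rows(
  commands=[
    {"fingers":1,"tx":0,"ty":-0.02,"tz":0,"ax":0,"ay":0,"az":0},
    {"fingers":1,"tx":0,"ty":-0.04,"tz":0,"ax":0,"ay":0,"az":0},
    {"fingers":1,"tx":0,"ty":-0.06,"tz":0,"ax":0,"ay":0,"az":0},
    {"fingers":1,"tx":0,"ty":-0.08,"tz":0,"ax":0,"ay":0,"az":0},
    {"fingers":1,"tx":0,"ty":-0.08,"tz":0,"ax":0,"ay":0,"az":0},
  ],
)

```text
time_s: 8.97
tcp_pos: [0.508, -0.0406, 0.0974]
ee_rot: [[0.786, -0.059, 0.616], [0.045, 0.998, 0.038], [-0.617, -0.002, 0.787]]
wrist_force: [6.4, -0.2, -8.5]
gripper_width: 0.29
```

```bash
python3 - <<'E'
from jp import *
s=r.sense();d=Z@pd;m=s["tcp_pos"]-np.array([.512,.021,.0864])
print("pull mm",m@d*1e3,"slide",m@(Z@[0,1,0])*1e3,"F",s["wrist_force"].round(1),"along pull",s["wrist_force"]@d,s["gripper_width"],s["joints"].round(0))
E
```

```text
pull mm 13.378922586714387 slide -61.286925049778105 F [ 6.4 -0.2 -8.5] along pull -10.581753205746525 0.2901304454861801 [ -27.   16.  -40. -120.  -27.   53.]
```

play_rows(
  commands=[
    {"fingers":1,"tx":0.006,"ty":0.001,"tz":-0.0018,"ax":0,"ay":0,"az":0},
    {"fingers":1,"tx":0.012,"ty":0.001,"tz":-0.0037,"ax":0,"ay":0,"az":0},
    {"fingers":1,"tx":0.018,"ty":0.001,"tz":-0.0055,"ax":0,"ay":0,"az":0},
    {"fingers":1,"tx":0.018,"ty":0.001,"tz":-0.0055,"ax":0,"ay":0,"az":0},
    {"fingers":1,"tx":0.018,"ty":0.001,"tz":-0.0055,"ax":0,"ay":0,"az":0},
  ],
)

```text
time_s: 9.38
tcp_pos: [0.5159, -0.0388, 0.0861]
ee_rot: [[0.786, -0.057, 0.615], [0.044, 0.998, 0.036], [-0.616, -0.001, 0.787]]
wrist_force: [3.3, -3.9, -3.8]
gripper_width: 0.291
```

```bash
python3 - <<'E'
from jp import *
s=r.sense();d=Z@pd;m=s["tcp_pos"]-np.array([.512,.021,.0864])
print("pull mm",m@d*1e3,"slide",m@(Z@[0,1,0])*1e3,"F",s["wrist_force"].round(1),"along pull",s["wrist_force"]@d,s["gripper_width"])
E
```

```text
pull mm -0.46930647663215214 slide -59.94670797965292 F [ 3.3 -3.9 -3.8] along pull -4.85214885465884 0.29059413408581714
```

play_rows(
  commands=[
    {"fingers":-1,"tx":0,"ty":0,"tz":0,"ax":0,"ay":0,"az":0},
    {"fingers":-1,"tx":0,"ty":0,"tz":0,"ax":0,"ay":0,"az":0},
    {"fingers":-1,"tx":0,"ty":0,"tz":0,"ax":0,"ay":0,"az":0},
    {"fingers":-1,"tx":0,"ty":0,"tz":0,"ax":0,"ay":0,"az":0},
    {"fingers":-1,"tx":0,"ty":0,"tz":0,"ax":0,"ay":0,"az":0},
  ],
)

```text
time_s: 9.8
tcp_pos: [0.5152, -0.0369, 0.0864]
ee_rot: [[0.787, -0.061, 0.614], [0.048, 0.998, 0.037], [-0.616, 0.0, 0.788]]
wrist_force: [0.2, -0.5, 0.2]
gripper_width: 0.584
```

play_rows(
  commands=[
    {"fingers":-1,"tx":-0.01,"ty":0,"tz":0,"ax":0,"ay":0,"az":0},
    {"fingers":-1,"tx":-0.03,"ty":0,"tz":0,"ax":0,"ay":0,"az":0},
    {"fingers":-1,"tx":-0.06,"ty":0,"tz":0,"ax":0,"ay":0,"az":0},
    {"fingers":-1,"tx":-0.09,"ty":0,"tz":0,"ax":0,"ay":0,"az":0},
    {"fingers":-1,"tx":-0.09,"ty":0,"tz":0,"ax":0,"ay":0,"az":0},
  ],
)

```text
time_s: 10.22
tcp_pos: [0.4609, -0.0399, 0.1306]
ee_rot: [[0.789, -0.063, 0.611], [0.047, 0.998, 0.041], [-0.612, -0.004, 0.791]]
wrist_force: [0.6, 1.4, 0.9]
gripper_width: 0.951
```

```bash
python3 - <<'E'
from jp import *
from station import viewer,spotter
s=r.sense();print(s["tcp_pos"],s["joints"].round(1),s["gripper_width"],s["time_s"])
p=viewer.capture("wrist");pickle.dump((s,p),open("w4.pkl","wb"));cv2.imwrite("pics/w4.png",p["image"][:,:,::-1])
c=wristcam(p,s);print("pred knob",proj(c,F(q,[[-.024,.05,.084]])),"pred green",proj(c,F(q,[[-.065,.05,.018]])))
for k in ["plunger_knob","shuttle_pointer","tab_green","tab_white","cup"]: print(k,[(np.round(d["uv"]).tolist(),round(d["score"],2)) for d in spotter.find_in(k,p)[:2]])
E
```

```text
[ 0.46093336 -0.03993345  0.13058043] [ -23.9    6.6  -41.1 -106.6  -22.2   35.7] 0.9514384787851592 10.2167
pred knob [[276.61613021 226.26687632]] pred green [[276.98635182 113.23525504]]
plunger_knob [([276.0, 227.0], 0.79)]
shuttle_pointer [([171.0, 162.0], 0.8)]
tab_green [([275.0, 109.0], 0.75)]
tab_white [([454.0, 110.0], 0.83)]
cup [([130.0, 222.0], 0.81), ([276.0, 225.0], 0.39)]
```

View pics/w4.png

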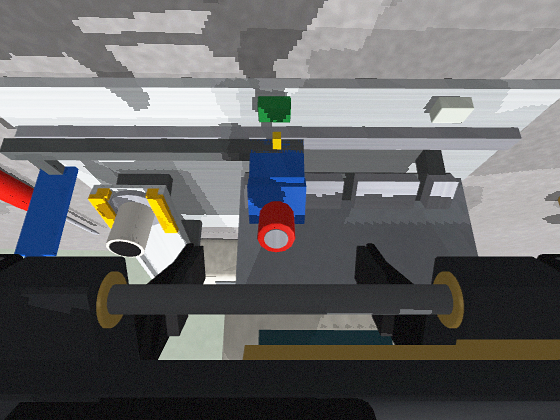

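The shuttle now stands at green: pointer (277,141) lines up with the green tab (275,109), and the knob is at (276,227) against a predicted home of (277,226). The cup shows at (128,222), still under the lips, with the keeper clear to its left. Next I swing to a hover over the cup.

```bash
cat >> jp.py <<'E'
cn=np.array([-np.sin(np.radians(15)),0,np.cos(np.radians(15))]);cx=np.array([np.cos(np.radians(15)),0,np.sin(np.radians(15))])
MOUTH=np.array([.017,-.08,.029])
def cp(u,hh,tilt=15,m=None): return F(q,[(MOUTH if m is None else m)+u*cx+hh*cn])[0], Z@Rtilt(0,tilt)@E_('x',-90)
E
python3 - <<'E'
from jp import *
sync()
p,R=cp(.03,.13);G=ikall(p,R);print(p,G)
jpath([r.sense()["joints"],[-16,2,-42,-65,-34,-5],[-3,6,-30,-10,-42,2],G[0]])
E
```

```text
[ 0.56367733 -0.16638676  0.16233493] [array([ -1.28903189,  16.70125607, -20.87474914,  -2.02500691,
       -37.4876712 ,   6.1019516 ])]
[{"fingers": -1, "tx": -0.0176, "ty": 0.0177, "tz": -0.0185, "ax": -0.0047, "ay": 0.0049, "az": 0.0264}, {"fingers": -1, "tx": -0.0367, "ty": 0.0306, "tz": -0.0386, "ax": -0.0091, "ay": 0.0148, "az": 0.0519}, {"fingers": -1, "tx": -0.0571, "ty": 0.0381, "tz": -0.0598, "ax": -0.0135, "ay": 0.0295, "az": 0.0753}, {"fingers": -1, "tx": -0.0784, "ty": 0.0397, "tz": -0.0811, "ax": -0.0181, "ay": 0.0488, "az": 0.0956}, {"fingers": -1, "tx": -0.1003, "ty": 0.0352, "tz": -0.1015, "ax": -0.0229, "ay": 0.0721, "az": 0.112}]
   # end q [-16.0, 2.0, -42.0, -65.0, -34.0, -5.0] tcp [0.355, -0.02, 0.114] x-axis [0.56, 0.37, -0.75]
[{"fingers": -1, "tx": -0.0039, "ty": -0.0112, "tz": -0.0012, "ax": -0.0313, "ay": 0.013, "az": 0.0049}, {"fingers": -1, "tx": -0.0082, "ty": -0.0237, "tz": -0.0009, "ax": -0.0625, "ay": 0.0261, "az": 0.0096}, {"fingers": -1, "tx": -0.0127, "ty": -0.0373, "tz": 0.0011, "ax": -0.0937, "ay": 0.0392, "az": 0.0139}, {"fingers": -1, "tx": -
[... 1048 characters left out ...]
0154, "ty": -0.0626, "tz": -0.0069, "ax": -0.0601, "ay": 0.0306, "az": 0.0012}, {"fingers": -1, "tx": -0.0029, "ty": -0.1084, "tz": -0.0035, "ax": -0.0785, "ay": 0.0382, "az": -0.0025}, {"fingers": -1, "tx": 0.0115, "ty": -0.1536, "tz": 0.0009, "ax": -0.097, "ay": 0.0455, "az": -0.0061}, {"fingers": -1, "tx": 0.0276, "ty": -0.198, "tz": 0.0065, "ax": -0.1158, "ay": 0.0527, "az": -0.0097}]
   # end q [-1.0, 16.0, -21.0, -2.0, -38.0, 6.0] tcp [0.56, -0.166, 0.163] x-axis [0.26, 0.02, -0.97]
[{"fingers": -1, "tx": 0.002, "ty": -0.0046, "tz": -0.0008, "ax": -0.002, "ay": 0.0008, "az": -0.0004}]
   # end q [-1.0, 17.0, -21.0, -2.0, -37.0, 6.0] tcp [0.564, -0.166, 0.162] x-axis [0.26, 0.02, -0.97]
```

play_rows(
  commands=[
    {"fingers":-1,"tx":-0.0176,"ty":0.0177,"tz":-0.0185,"ax":-0.0047,"ay":0.0049,"az":0.0264},
    {"fingers":-1,"tx":-0.0367,"ty":0.0306,"tz":-0.0386,"ax":-0.0091,"ay":0.0148,"az":0.0519},
    {"fingers":-1,"tx":-0.0571,"ty":0.0381,"tz":-0.0598,"ax":-0.0135,"ay":0.0295,"az":0.0753},
    {"fingers":-1,"tx":-0.0784,"ty":0.0397,"tz":-0.0811,"ax":-0.0181,"ay":0.0488,"az":0.0956},
    {"fingers":-1,"tx":-0.1003,"ty":0.0352,"tz":-0.1015,"ax":-0.0229,"ay":0.0721,"az":0.112},
  ],
)

```text
time_s: 10.93
tcp_pos: [0.3531, -0.0205, 0.1129]
ee_rot: [[0.55, -0.35, 0.758], [0.37, 0.916, 0.154], [-0.749, 0.196, 0.633]]
wrist_force: [-0.3, 0.7, -1.4]
gripper_width: 1.001
```

play_rows(
  commands=[
    {"fingers":-1,"tx":-0.0039,"ty":-0.0112,"tz":-0.0012,"ax":-0.0313,"ay":0.013,"az":0.0049},
    {"fingers":-1,"tx":-0.0082,"ty":-0.0237,"tz":-0.0009,"ax":-0.0625,"ay":0.0261,"az":0.0096},
    {"fingers":-1,"tx":-0.0127,"ty":-0.0373,"tz":0.0011,"ax":-0.0937,"ay":0.0392,"az":0.0139},
    {"fingers":-1,"tx":-0.0175,"ty":-0.0519,"tz":0.0049,"ax":-0.1247,"ay":0.0525,"az":0.0179},
    {"fingers":-1,"tx":-0.0225,"ty":-0.0674,"tz":0.0107,"ax":-0.1556,"ay":0.0658,"az":0.0216},
  ],
)

```text
time_s: 11.35
tcp_pos: [0.3689, -0.0722, 0.1212]
ee_rot: [[0.373, -0.72, 0.585], [0.34, 0.693, 0.636], [-0.863, -0.038, 0.503]]
wrist_force: [0.2, -0.1, -0.2]
gripper_width: 0.999
```

play_rows(
  commands=[
    {"fingers":-1,"tx":-0.0071,"ty":-0.0172,"tz":-0.0018,"ax":-0.0306,"ay":0.0137,"az":0.0034},
    {"fingers":-1,"tx":-0.0147,"ty":-0.0358,"tz":-0.0019,"ax":-0.0611,"ay":0.0276,"az":0.0065},
    {"fingers":-1,"tx":-0.0229,"ty":-0.0557,"tz":-0.0002,"ax":-0.0914,"ay":0.0417,"az":0.0092},
    {"fingers":-1,"tx":-0.0318,"ty":-0.0766,"tz":0.0036,"ax":-0.1215,"ay":0.0561,"az":0.0115},
    {"fingers":-1,"tx":-0.0411,"ty":-0.0985,"tz":0.0094,"ax":-0.1513,"ay":0.0707,"az":0.0134},
  ],
)

```text
time_s: 11.77
tcp_pos: [0.4147, -0.1297, 0.1542]
ee_rot: [[0.242, -0.937, 0.252], [0.182, 0.299, 0.937], [-0.953, -0.181, 0.243]]
wrist_force: [-0.0, -0.3, 0.1]
gripper_width: 0.996
```

```bash
python3 - <<'E'
from jp import *
from station import viewer,spotter
s=r.sense();print(s["tcp_pos"],s["joints"].round(1))
p=viewer.capture("wrist");pickle.dump((s,p),open("w5.pkl","wb"));cv2.imwrite("pics/w5.png",p["image"][:,:,::-1])
for k in ["cup","chute"]: print(k,[(np.round(d["uv"]).tolist(),round(d["score"],2)) for d in spotter.find_in(k,p)[:2]])
E
```

```text
[ 0.41467897 -0.12966213  0.15422705] [ -4.9   5.5 -31.8 -18.  -40.8   1. ]
cup [([92.0, 192.0], 0.75)]
chute [([51.0, 209.0], 0.94)]
```

play_rows(
  commands=[
    {"fingers":-1,"tx":-0.0113,"ty":-0.0228,"tz":-0.0052,"ax":-0.0294,"ay":0.0151,"az":0.0018},
    {"fingers":-1,"tx":-0.0154,"ty":-0.0626,"tz":-0.0069,"ax":-0.0601,"ay":0.0306,"az":0.0012},
    {"fingers":-1,"tx":-0.0029,"ty":-0.1084,"tz":-0.0035,"ax":-0.0785,"ay":0.0382,"az":-0.0025},
    {"fingers":-1,"tx":0.0115,"ty":-0.1536,"tz":0.0009,"ax":-0.097,"ay":0.0455,"az":-0.0061},
    {"fingers":-1,"tx":0.0276,"ty":-0.198,"tz":0.0065,"ax":-0.1158,"ay":0.0527,"az":-0.0097},
  ],
)

```text
time_s: 12.33
tcp_pos: [0.56, -0.166, 0.1626]
ee_rot: [[0.257, -0.965, -0.053], [0.018, -0.05, 0.999], [-0.966, -0.258, 0.004]]
wrist_force: [-0.1, -1.1, -0.5]
gripper_width: 0.999
```

play_rows(
  commands=[
    {"fingers":-1,"tx":0.002,"ty":-0.0046,"tz":-0.0008,"ax":-0.002,"ay":0.0008,"az":-0.0004},
    {"fingers":-1,"tx":0.002,"ty":-0.0046,"tz":-0.0008,"ax":-0.002,"ay":0.0008,"az":-0.0004},
  ],
)

```text
time_s: 12.5
tcp_pos: [0.563, -0.1659, 0.1604]
ee_rot: [[0.255, -0.965, -0.057], [0.016, -0.055, 0.998], [-0.967, -0.255, 0.002]]
wrist_force: [-1.5, -0.6, -0.6]
gripper_width: 0.998
```

```bash
python3 - <<'E'
from jp import *
from station import viewer,spotter
s=r.sense();check(s);print(s["joints"].round(1))
s=r.sense();p=viewer.capture("wrist");pickle.dump((s,p),open("w6.pkl","wb"));cv2.imwrite("pics/w6.png",p["image"][:,:,::-1])
for k in ["cup","chute"]: print(k,[(np.round(d["uv"]).tolist(),round(d["score"],2)) for d in spotter.find_in(k,p)[:2]])
a=cv2.imread("pics/w4.png");b=cv2.imread("pics/w6.png");x=cv2.imread("pics/w5.png")
cv2.imwrite("pics/w456.png",np.vstack([cv2.resize(np.hstack([a[130:300,40:240],x[60:300,100:460][:170,:200]]),(800,340))[:0],cv2.resize(x,(400,300)),cv2.resize(b,(400,300))]) if 0 else np.hstack([cv2.resize(x,(400,300)),cv2.resize(b,(400,300))]))
E
```

```text
t 12.5 tcp [ 0.563  -0.1659  0.1604] err mm [-0.8  0.4 -1.9] deg 0.25 F [-1.5 -0.6 -0.6] w 0.998
[ -1.3  16.8 -20.9  -2.1 -37.5   6. ]
cup [([280.0, 214.0], 0.58)]
chute []
```

View pics/w6.png

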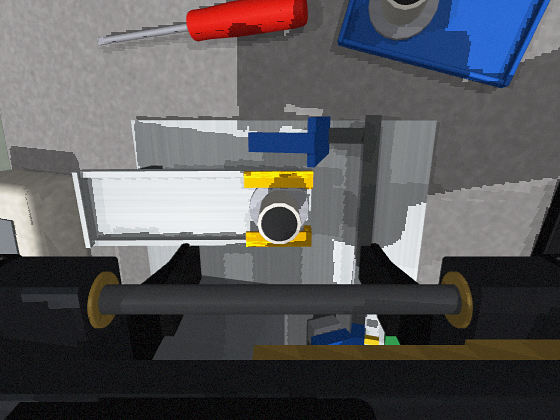

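The hover view shows the cup's top ring centred at (279,224), the lips to its left and right (244–312), and the keeper at (290,140), clear of it. The chute runs left. I triangulate the cup's top from this view and the earlier one.

```bash
python3 - <<'E'
from jp import *
V={}
for f in ("w4","w6"):
    a,b=pickle.load(open(f+".pkl","rb"));V[f]=wristcam(b,a)
inv=lambda X:F([0,0,-q[2]],[X-[q[0],q[1],0]])[0]
X=inv(tri([(V["w4"],(126,243)),(V["w6"],(279,224))]));print("cup top (feeder)",X,"residual px",[ (proj(V[f],F(q,[X]))[0]-uv).round(1) for f,uv in (("w4",(126,243)),("w6",(279,224)))])
print("pred top",MOUTH+.027*cx+.046*cn)
m=X-.027*cx-.046*cn;print("mouth",m)
for M in (MOUTH,m):
    for n,u,y,h in [("upper -y top",.19,-.032,.008),("upper +y",.19,.032,.008),("lip end -y in",.055,-.019,.012),("lip mouth -y in",0,-.019,.012),("lip end +y in",.055,.019,.012),("mouth +y out",0,.032,.012)]:
        print(n,proj(V["w6"],F(q,[M+u*cx+[0,y,0]+h*cn]))[0].round(0),proj(V["w4"],F(q,[M+u*cx+[0,y,0]+h*cn]))[0].round(0))
E
```

```text
cup top (feeder) [ 0.03176406 -0.08091989  0.08209409] residual px [array([1.2, 0.7]), array([ 0.9, -1.2])]
pred top [ 0.03117432 -0.08        0.0804207 ]
mouth [ 0.01758974 -0.08091989  0.03067339]
upper -y top [ 81. 172.] [157. 279.]
upper +y [ 94. 244.] [205. 279.]
lip end -y in [247. 188.] [129. 227.]
lip mouth -y in [314. 188.] [106. 192.]
lip end +y in [248. 232.] [167. 227.]
mouth +y out [312. 245.] [164. 192.]
upper -y top [ 79. 171.] [156. 280.]
upper +y [ 92. 244.] [204. 281.]
lip end -y in [245. 187.] [128. 228.]
lip mouth -y in [313. 187.] [105. 194.]
lip end +y in [247. 231.] [166. 229.]
mouth +y out [311. 245.] [163. 194.]
```

```bash
sed -i 's/^MOUTH=.*/MOUTH=np.array([.0176,-.0805,.0303])/' jp.py; python3 - <<'E'
from jp import *
plan([cp(.027,.075),cp(.027,.036)],f=-.3)
E
```

```text
{"fingers": -0.3, "tx": 0.0718, "ty": 0.0029, "tz": -0.0009, "ax": 0.0, "ay": 0.0001, "az": 0.0} rows>= 2
{"fingers": -0.3, "tx": 0.052, "ty": 0.0, "tz": 0.0, "ax": 0.0, "ay": 0.0, "az": 0.0} rows>= 1
```

play_rows(
  commands=[
    {"fingers":-0.3,"tx":0.036,"ty":0.0015,"tz":-0.0005,"ax":0,"ay":0,"az":0},
    {"fingers":-0.3,"tx":0.0718,"ty":0.0029,"tz":-0.0009,"ax":0,"ay":0,"az":0},
    {"fingers":-0.3,"tx":0.0718,"ty":0.0029,"tz":-0.0009,"ax":0,"ay":0,"az":0},
    {"fingers":-0.3,"tx":0.0718,"ty":0.0029,"tz":-0.0009,"ax":0,"ay":0,"az":0},
    {"fingers":-0.3,"tx":0.0718,"ty":0.0029,"tz":-0.0009,"ax":0,"ay":0,"az":0},
  ],
)

```text
time_s: 13.07
tcp_pos: [0.5755, -0.1664, 0.1125]
ee_rot: [[0.262, -0.963, -0.059], [0.014, -0.057, 0.998], [-0.965, -0.262, -0.001]]
wrist_force: [0.9, -0.1, 0.0]
gripper_width: 0.716
```

play_rows(
  commands=[
    {"fingers":-0.3,"tx":0.0,"ty":0,"tz":0,"ax":0,"ay":0,"az":0},
    {"fingers":-0.3,"tx":0.017,"ty":0,"tz":0,"ax":0,"ay":0,"az":0},
    {"fingers":-0.3,"tx":0.034,"ty":0,"tz":0,"ax":0,"ay":0,"az":0},
    {"fingers":-0.3,"tx":0.052,"ty":0,"tz":0,"ax":0,"ay":0,"az":0},
    {"fingers":-0.3,"tx":0.052,"ty":0,"tz":0,"ax":0,"ay":0,"az":0},
  ],
)

```text
time_s: 13.48
tcp_pos: [0.5851, -0.1655, 0.0726]
ee_rot: [[0.258, -0.964, -0.059], [0.015, -0.057, 0.998], [-0.966, -0.259, -0.0]]
wrist_force: [0.1, -0.8, -0.5]
gripper_width: 0.652
```

```bash
python3 - <<'E'
from jp import *
s=r.sense();check(s);p=F([0,0,-q[2]],[s["tcp_pos"]-[q[0],q[1],0]])[0]-MOUTH;print("u",p@cx,"h",p@cn,"y",p[1])
E
```

```text
t 13.48 tcp [ 0.5851 -0.1655  0.0726] err mm [-0.5  0.1  0.6] deg 0.02 F [ 0.1 -0.8 -0.5] w 0.652
u 0.02660334617999523 h 0.03667278271627709 y 0.00014195937546734871
```

Well placed with no contact. Close on the cup.

play_rows(
  commands=[
    {"fingers":1,"tx":0,"ty":0,"tz":0,"ax":0,"ay":0,"az":0},
    {"fingers":1,"tx":0,"ty":0,"tz":0,"ax":0,"ay":0,"az":0},
    {"fingers":1,"tx":0,"ty":0,"tz":0,"ax":0,"ay":0,"az":0},
    {"fingers":1,"tx":0,"ty":0,"tz":0,"ax":0,"ay":0,"az":0},
    {"fingers":1,"tx":0,"ty":0,"tz":0,"ax":0,"ay":0,"az":0},
  ],
)

```text
time_s: 13.9
tcp_pos: [0.586, -0.1656, 0.0742]
ee_rot: [[0.261, -0.963, -0.059], [0.015, -0.057, 0.998], [-0.965, -0.262, -0.001]]
wrist_force: [-2.2, 0.6, 5.3]
gripper_width: 0.356
```

play_rows(
  commands=[
    {"fingers":1,"tx":0,"ty":0,"tz":0,"ax":0,"ay":0,"az":0},
    {"fingers":1,"tx":0,"ty":0,"tz":0,"ax":0,"ay":0,"az":0},
    {"fingers":1,"tx":0,"ty":0,"tz":0,"ax":0,"ay":0,"az":0},
  ],
)

```text
time_s: 14.15
tcp_pos: [0.586, -0.1657, 0.0742]
ee_rot: [[0.261, -0.963, -0.059], [0.014, -0.058, 0.998], [-0.965, -0.262, -0.001]]
wrist_force: [-2.7, -0.4, 6.0]
gripper_width: 0.359
```

```bash
python3 - <<'E'
from jp import *
s=r.sense();check(s)
plan([cp(.085,.0362)],f=1)
E
```

```text
t 14.15 tcp [ 0.586  -0.1657  0.0742] err mm [ 0.3 -0.   2.2] deg 0.18 F [-2.7 -0.4  6. ] w 0.359
{"fingers": 1, "tx": -0.0003, "ty": -0.0774, "tz": 0.0001, "ax": 0.0, "ay": 0.0, "az": 0.0} rows>= 2
```

Held at 31.2 mm, with a light 6 N press on the floor. Slide up the slope, relieving about 1 mm.

play_rows(
  commands=[
    {"fingers":1,"tx":-0.0013,"ty":-0.016,"tz":0,"ax":0,"ay":0,"az":0},
    {"fingers":1,"tx":-0.0013,"ty":-0.032,"tz":0,"ax":0,"ay":0,"az":0},
    {"fingers":1,"tx":-0.0013,"ty":-0.048,"tz":0,"ax":0,"ay":0,"az":0},
    {"fingers":1,"tx":-0.0013,"ty":-0.064,"tz":0,"ax":0,"ay":0,"az":0},
    {"fingers":1,"tx":-0.0013,"ty":-0.0774,"tz":0,"ax":0,"ay":0,"az":0},
  ],
)

```text
time_s: 14.57
tcp_pos: [0.6407, -0.1624, 0.089]
ee_rot: [[0.257, -0.965, -0.059], [0.015, -0.057, 0.998], [-0.966, -0.258, -0.0]]
wrist_force: [-3.0, -0.9, 2.0]
gripper_width: 0.362
```

play_rows(
  commands=[
    {"fingers":1,"tx":0,"ty":0,"tz":0,"ax":0,"ay":0,"az":0},
    {"fingers":1,"tx":0,"ty":0,"tz":0,"ax":0,"ay":0,"az":0},
  ],
)

```text
time_s: 14.73
tcp_pos: [0.6418, -0.1622, 0.0893]
ee_rot: [[0.261, -0.964, -0.059], [0.015, -0.057, 0.998], [-0.965, -0.261, -0.001]]
wrist_force: [-0.3, 0.0, 0.4]
gripper_width: 0.359
```

```bash
python3 - <<'E'
from jp import *
from station import viewer,spotter
p,R=getcmd();p=p+R@np.array([-.0010*.75,0,0]);pickle.dump((p,R),open("cmd.pkl","wb"))
s=r.sense();check(s);p=F([0,0,-q[2]],[s["tcp_pos"]-[q[0],q[1],0]])[0]-MOUTH;print("u",p@cx,"h",p@cn,"y",p[1],s["joints"].round(0))
s=r.sense();p=viewer.capture("wrist");cv2.imwrite("pics/w7.png",p["image"][:,:,::-1])
print(p["shot"])
E
```

```text
t 14.73 tcp [ 0.6418 -0.1622  0.0893] err mm [0.4 0.  1.3] deg 0.16 F [-0.3  0.   0.4] w 0.359
u 0.08577372391173473 h 0.038090388580811554 y 5.394458827193138e-05 [ -1.  28. -15.  -2. -32.   6.]
10
```

View pics/w7.png

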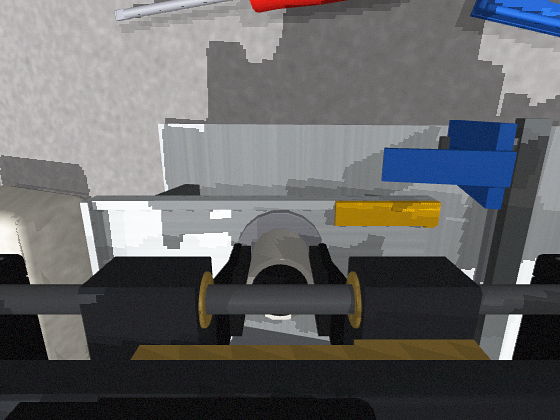

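The flange (240–322 px) is past the lip's end (335 px), with u ≈ 86 mm, so I lift it and plan the transfer over the head.

```bash
python3 - <<'E'
from jp import *
sync()
plan([cp(.087,.11)],f=1)
J1=ikall(*cp(.087,.11))[0]
hi=ikall(F(q,[[.06,-.08,.31]])[0],cp(0,0)[1])[0]
near=lambda S:min(S,key=lambda s:np.abs(s[5]-6)+abs(s[3]))
T=np.array([.456,.351])
th=near(ikall(np.r_[T,.22],Rtilt(np.radians(150),0)));tl=near(ikall(np.r_[T,.09],Rtilt(np.radians(150),0)))
print(J1.round(0),hi.round(0),th.round(0),tl.round(0))
jpath([J1,hi,th,tl],f=1)
E
```

```text
{"fingers": 1, "tx": -0.0959, "ty": -0.0025, "tz": -0.0001, "ax": 0.0001, "ay": -0.0002, "az": 0.0006} rows>= 2
[ -1.  22. -13.  -2. -40.   5.] [ -1.  14.  -2.  -1. -59.   5.] [ 54.  18.  -9.  -0. -63.   6.] [ 54.  26. -18.  -0. -46.   6.]
[{"fingers": 1, "tx": -0.0458, "ty": -0.0138, "tz": 0.0, "ax": 0.0, "ay": -0.0003, "az": 0.0}, {"fingers": 1, "tx": -0.0917, "ty": -0.024, "tz": 0.0001, "ax": 0.0, "ay": -0.0004, "az": 0.0}, {"fingers": 1, "tx": -0.1382, "ty": -0.0311, "tz": 0.0004, "ax": 0.0, "ay": -0.0004, "az": 0.0}, {"fingers": 1, "tx": -0.185, "ty": -0.035, "tz": 0.0008, "ax": 0.0, "ay": -0.0003, "az": 0.0}, {"fingers": 1, "tx": -0.1885, "ty": -0.0427, "tz": 0.0468, "ax": -0.0182, "ay": -0.0049, "az": 0.005}]
   # end q [2.0, 14.0, -3.0, -1.0, -59.0, 5.0] tcp [0.617, -0.129, 0.304] x-axis [0.24, 0.03, -0.97]
[{"fingers": 1, "tx": 0.01, "ty": -0.0074, "tz": 0.0456, "ax": -0.0184, "ay": -0.0043, "az": 0.005}, {"fingers": 1, "tx": 0.0193, "ty": -0.0122, "tz": 0.0914, "ax": -0.0368, "ay": -0.0083, "az": 0.01}, {"fingers": 1, "tx": 0.0278, "ty": -0.0145, "tz": 0.1372, "ax": -0.0553
[... 1369 characters left out ...]
: 1, "tx": 0.0372, "ty": -0.0208, "tz": 0.228, "ax": -0.1006, "ay": -0.0053, "az": 0.0264}]
   # end q [53.0, 18.0, -8.0, -0.0, -63.0, 6.0] tcp [0.463, 0.344, 0.221] x-axis [0.0, 0.0, -1.0]
[{"fingers": 1, "tx": 0.045, "ty": -0.0074, "tz": 0.0133, "ax": -0.0063, "ay": -0.0001, "az": 0.0017}, {"fingers": 1, "tx": 0.0925, "ty": -0.0086, "tz": 0.0131, "ax": -0.0063, "ay": -0.0001, "az": 0.0017}, {"fingers": 1, "tx": 0.1396, "ty": -0.0065, "tz": 0.0133, "ax": -0.0063, "ay": -0.0001, "az": 0.0017}, {"fingers": 1, "tx": 0.1755, "ty": -0.0026, "tz": 0.0136, "ax": -0.0063, "ay": -0.0001, "az": 0.0017}]
   # end q [54.0, 26.0, -18.0, -0.0, -46.0, 6.0] tcp [0.456, 0.351, 0.09] x-axis [-0.0, 0.0, -1.0]
```

```bash
python3 - <<'E'
from jp import *
sync()
plan([cp(.087,.11)],f=1)
J1=ikall(*cp(.087,.11))[0]
hi=ikall(F(q,[[.04,-.08,.33]])[0],cp(0,0)[1])[0]
near=lambda S:min(S,key=lambda s:np.abs(s[5]-6)+abs(s[3]))
T=np.array([.456,.351])
th=near(ikall(np.r_[T,.31],Rtilt(np.radians(150),0)));tl=near(ikall(np.r_[T,.09],Rtilt(np.radians(150),0)))
jpath([J1,hi,th,tl],f=1)
E
```

```text
{"fingers": 1, "tx": -0.0959, "ty": -0.0025, "tz": -0.0001, "ax": 0.0001, "ay": -0.0002, "az": 0.0006} rows>= 2
[{"fingers": 1, "tx": -0.046, "ty": -0.0095, "tz": -0.0001, "ax": 0.0, "ay": -0.0002, "az": 0.0}, {"fingers": 1, "tx": -0.0924, "ty": -0.0157, "tz": -0.0001, "ax": 0.0, "ay": -0.0004, "az": 0.0}, {"fingers": 1, "tx": -0.1402, "ty": -0.019, "tz": 0.0001, "ax": 0.0, "ay": -0.0004, "az": 0.0}, {"fingers": 1, "tx": -0.1878, "ty": -0.0192, "tz": 0.0005, "ax": 0.0, "ay": -0.0004, "az": 0.0}, {"fingers": 1, "tx": -0.2288, "ty": -0.0219, "tz": 0.0231, "ax": -0.0091, "ay": -0.0026, "az": 0.0025}]
   # end q [1.0, 12.0, -3.0, -1.0, -61.0, 5.0] tcp [0.595, -0.148, 0.329] x-axis [0.25, 0.02, -0.97]
[{"fingers": 1, "tx": 0.0049, "ty": -0.0099, "tz": 0.0444, "ax": -0.0184, "ay": -0.0045, "az": 0.005}, {"fingers": 1, "tx": 0.009, "ty": -0.0173, "tz": 0.0891, "ax": -0.0368, "ay": -0.0087, "az": 0.01}, {"fingers": 1, "tx": 0.0125, "ty": -0.0223, "tz": 0.134, "ax": -0.0553, "ay": -0.0126, "az": 0.015}, {"fingers": 1, "tx": 0.0152, "ty": -0.0248, "tz": 0.179, "ax": -0.0739, "ay": -0.0163, "az
[... 1627 characters left out ...]
"az": 0.0029}, {"fingers": 1, "tx": 0.1334, "ty": -0.0223, "tz": 0.0226, "ax": -0.011, "ay": -0.0002, "az": 0.0029}, {"fingers": 1, "tx": 0.1807, "ty": -0.0214, "tz": 0.0227, "ax": -0.011, "ay": -0.0002, "az": 0.0029}, {"fingers": 1, "tx": 0.228, "ty": -0.0169, "tz": 0.023, "ax": -0.011, "ay": -0.0002, "az": 0.0029}]
   # end q [54.0, 23.0, -13.0, -0.0, -53.0, 6.0] tcp [0.461, 0.358, 0.139] x-axis [-0.0, 0.0, -1.0]
[{"fingers": 1, "tx": 0.0472, "ty": 0.0076, "tz": 0.0008, "ax": 0.0, "ay": 0.0, "az": 0.0}, {"fingers": 1, "tx": 0.0661, "ty": 0.0117, "tz": 0.0012, "ax": 0.0, "ay": 0.0, "az": 0.0}]
   # end q [54.0, 26.0, -18.0, -0.0, -46.0, 6.0] tcp [0.456, 0.351, 0.09] x-axis [-0.0, 0.0, -1.0]
```

play_rows(
  commands=[
    {"fingers":1,"tx":-0.02,"ty":0,"tz":0,"ax":0,"ay":0,"az":0},
    {"fingers":1,"tx":-0.05,"ty":-0.001,"tz":0,"ax":0,"ay":0,"az":0},
    {"fingers":1,"tx":-0.08,"ty":-0.002,"tz":0,"ax":0,"ay":0,"az":0},
    {"fingers":1,"tx":-0.0959,"ty":-0.0025,"tz":0,"ax":0,"ay":0,"az":0},
    {"fingers":1,"tx":-0.0959,"ty":-0.0025,"tz":0,"ax":0,"ay":0,"az":0},
  ],
)

```text
time_s: 15.2
tcp_pos: [0.625, -0.1634, 0.1623]
ee_rot: [[0.265, -0.962, -0.059], [0.014, -0.057, 0.998], [-0.964, -0.265, -0.001]]
wrist_force: [0.6, 1.3, -0.3]
gripper_width: 0.362
```

play_rows(
  commands=[
    {"fingers":1,"tx":-0.046,"ty":-0.0095,"tz":-0.0001,"ax":0.0,"ay":-0.0002,"az":0.0},
    {"fingers":1,"tx":-0.0924,"ty":-0.0157,"tz":-0.0001,"ax":0.0,"ay":-0.0004,"az":0.0},
    {"fingers":1,"tx":-0.1402,"ty":-0.019,"tz":0.0001,"ax":0.0,"ay":-0.0004,"az":0.0},
    {"fingers":1,"tx":-0.1878,"ty":-0.0192,"tz":0.0005,"ax":0.0,"ay":-0.0004,"az":0.0},
    {"fingers":1,"tx":-0.2288,"ty":-0.0219,"tz":0.0231,"ax":-0.0091,"ay":-0.0026,"az":0.0025},
  ],
)

```text
time_s: 15.62
tcp_pos: [0.5936, -0.1487, 0.3296]
ee_rot: [[0.25, -0.964, -0.087], [0.022, -0.084, 0.996], [-0.968, -0.251, -0.0]]
wrist_force: [1.0, -0.5, -1.1]
gripper_width: 0.356
```

play_rows(
  commands=[
    {"fingers":1,"tx":0.0049,"ty":-0.0099,"tz":0.0444,"ax":-0.0184,"ay":-0.0045,"az":0.005},
    {"fingers":1,"tx":0.009,"ty":-0.0173,"tz":0.0891,"ax":-0.0368,"ay":-0.0087,"az":0.01},
    {"fingers":1,"tx":0.0125,"ty":-0.0223,"tz":0.134,"ax":-0.0553,"ay":-0.0126,"az":0.015},
    {"fingers":1,"tx":0.0152,"ty":-0.0248,"tz":0.179,"ax":-0.0739,"ay":-0.0163,"az":0.0199},
    {"fingers":1,"tx":0.0172,"ty":-0.0249,"tz":0.2238,"ax":-0.0925,"ay":-0.0197,"az":0.0248},
  ],
)

```text
time_s: 16.03
tcp_pos: [0.6004, 0.0232, 0.3191]
ee_rot: [[0.16, -0.912, -0.379], [0.064, -0.373, 0.926], [-0.985, -0.172, -0.001]]
wrist_force: [0.1, -0.2, -1.0]
gripper_width: 0.36
```

play_rows(
  commands=[
    {"fingers":1,"tx":0.0037,"ty":-0.0107,"tz":0.0433,"ax":-0.0186,"ay":-0.0031,"az":0.005},
    {"fingers":1,"tx":0.0068,"ty":-0.019,"tz":0.087,"ax":-0.0373,"ay":-0.0059,"az":0.01},
    {"fingers":1,"tx":0.0095,"ty":-0.0249,"tz":0.1308,"ax":-0.056,"ay":-0.0085,"az":0.0149},
    {"fingers":1,"tx":0.0118,"ty":-0.0285,"tz":0.1785,"ax":-0.0763,"ay":-0.0109,"az":0.0203},
    {"fingers":1,"tx":0.0135,"ty":-0.0292,"tz":0.226,"ax":-0.0967,"ay":-0.0131,"az":0.0256},
  ],
)

```text
time_s: 16.45
tcp_pos: [0.5579, 0.1889, 0.3126]
ee_rot: [[0.071, -0.765, -0.64], [0.057, -0.638, 0.768], [-0.996, -0.091, -0.001]]
wrist_force: [0.5, -0.4, -1.4]
gripper_width: 0.361
```

play_rows(
  commands=[
    {"fingers":1,"tx":0.0026,"ty":-0.0124,"tz":0.0457,"ax":-0.0203,"ay":-0.0018,"az":0.0054},
    {"fingers":1,"tx":0.0048,"ty":-0.0219,"tz":0.0918,"ax":-0.0407,"ay":-0.0032,"az":0.0107},
    {"fingers":1,"tx":0.0067,"ty":-0.0286,"tz":0.1382,"ax":-0.0611,"ay":-0.0043,"az":0.0161},
    {"fingers":1,"tx":0.0082,"ty":-0.0325,"tz":0.1847,"ax":-0.0815,"ay":-0.0051,"az":0.0215},
    {"fingers":1,"tx":0.0093,"ty":-0.0335,"tz":0.2312,"ax":-0.1019,"ay":-0.0056,"az":0.0268},
  ],
)

```text
time_s: 16.87
tcp_pos: [0.4665, 0.3386, 0.3076]
ee_rot: [[0.003, -0.527, -0.85], [0.005, -0.85, 0.527], [-1.0, -0.006, -0.0]]
wrist_force: [1.3, 0.3, -1.0]
gripper_width: 0.358
```

play_rows(
  commands=[
    {"fingers":1,"tx":0.0392,"ty":-0.0144,"tz":0.0232,"ax":-0.011,"ay":-0.0002,"az":0.0029},
    {"fingers":1,"tx":0.0867,"ty":-0.02,"tz":0.0228,"ax":-0.011,"ay":-0.0002,"az":0.0029},
    {"fingers":1,"tx":0.1334,"ty":-0.0223,"tz":0.0226,"ax":-0.011,"ay":-0.0002,"az":0.0029},
    {"fingers":1,"tx":0.1334,"ty":-0.0223,"tz":0.0226,"ax":-0.011,"ay":-0.0002,"az":0.0029},
  ],
)

```text
time_s: 17.2
tcp_pos: [0.4586, 0.3582, 0.2004]
ee_rot: [[-0.013, -0.5, -0.866], [-0.013, -0.866, 0.501], [-1.0, 0.018, 0.005]]
wrist_force: [-0.2, -0.1, -2.4]
gripper_width: 0.363
```

```bash
python3 - <<'E'
from jp import *
from station import viewer,spotter
s=r.sense();print(s["time_s"],s["tcp_pos"],s["ee_rot"].round(3).tolist(),s["wrist_force"].round(1),s["gripper_width"])
p=viewer.capture("wrist");pickle.dump((s,p),open("w8.pkl","wb"))
im=p["image"][:,:,::-1].copy()
c=wristcam(p,s)
for dx,dy in [(0,0)]:
    cv2.circle(im,tuple(int(v) for v in proj(c,[[.456,.351,.004]])[0]),5,(0,255,0),2)
cv2.imwrite("pics/w8.png",im)
S=spotter.silhouettes("tray_red",p)
for d in S[:3]:
    m=d["region"].astype(np.uint8);rc=cv2.minAreaRect(cv2.findNonZero(m));cen=onz(c,d["uv"],.007);print(d["uv"],d["score"],rc,cen)
p2=viewer.capture("scene");m=cv2.inRange(cv2.cvtColor(p2["image"],cv2.COLOR_RGB2HSV),(0,150,100),(8,255,255))|cv2.inRange(cv2.cvtColor(p2["image"],cv2.COLOR_RGB2HSV),(172,150,100),(180,255,255))
n,l,st,ce=cv2.connectedComponentsWithStats(m)
for i in range(1,n):
    if st[i,4]>150: print("red blob",st[i],ce[i].round(1),onz(p2,ce[i],.007).round(3))
E
```

```text
17.2 [0.45864081 0.3581612  0.20035083] [[-0.013, -0.5, -0.866], [-0.013, -0.866, 0.501], [-1.0, 0.018, 0.005]] [-0.2 -0.1 -2.4] 0.3632391976404337
[287.8, 178.2] 0.96 ((282.2682189941406, 190.62661743164062), (122.52725982666016, 129.66116333007812), 76.60750579833984) [0.46239114 0.34172811 0.007     ]
[482.0, 196.8] 0.8 ((482.1775207519531, 195.3278350830078), (84.22244262695312, 98.94728088378906), 62.969139099121094) [0.33891461 0.17027944 0.007     ]
[278.5, 244.0] 0.17 ((274.83416748046875, 263.6072998046875), (80.80838775634766, 109.51387023925781), 12.094757080078125) [0.4027634  0.38757105 0.007     ]
red blob [329 125  31  28 740] [343.5 138.9] [0.256 0.312 0.007]
red blob [ 352  171   42   42 1318] [372.8 191.7] [0.452 0.356 0.007]
red blob [155 278  15  35 282] [162.  294.7] [ 0.639 -0.318  0.007]
```

View pics/w8.png

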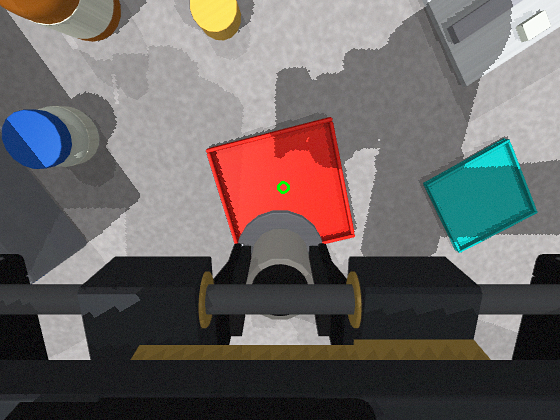

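The green circle at (283,187) sits at the tray's centre. The cup is held upright above it. I descend.

```bash
python3 - <<'E'
from jp import *
sync();check(r.sense())
R=Rtilt(np.radians(150),0)
plan([([.456,.351,.06],R)],f=1)
E
```

```text
t 17.35 tcp [0.4638 0.3613 0.2108] err mm [0. 0. 0.] deg 0.0 F [ 0.4 -0.2  0.5] w 0.362
{"fingers": 1, "tx": 0.2011, "ty": 0.0172, "tz": 0.0026, "ax": 0.0002, "ay": -0.0007, "az": 0.0002} rows>= 4
```

play_rows(
  commands=[
    {"fingers":1,"tx":0.05,"ty":0.0045,"tz":0.0007,"ax":0,"ay":-0.0002,"az":0},
    {"fingers":1,"tx":0.1,"ty":0.009,"tz":0.0013,"ax":0.0001,"ay":-0.0004,"az":0.0001},
    {"fingers":1,"tx":0.15,"ty":0.013,"tz":0.002,"ax":0.0002,"ay":-0.0006,"az":0.0002},
    {"fingers":1,"tx":0.19,"ty":0.016,"tz":0.0025,"ax":0.0002,"ay":-0.0007,"az":0.0002},
    {"fingers":1,"tx":0.2011,"ty":0.0172,"tz":0.0026,"ax":0.0002,"ay":-0.0007,"az":0.0002},
  ],
)

```text
time_s: 17.77
tcp_pos: [0.4543, 0.3492, 0.057]
ee_rot: [[-0.004, -0.502, -0.865], [-0.003, -0.865, 0.502], [-1.0, 0.005, 0.002]]
wrist_force: [-1.2, -1.0, -1.2]
gripper_width: 0.359
```

play_rows(
  commands=[
    {"fingers":1,"tx":0,"ty":0,"tz":0,"ax":0,"ay":0,"az":0},
    {"fingers":1,"tx":0,"ty":0,"tz":0,"ax":0,"ay":0,"az":0},
  ],
)

```text
time_s: 17.93
tcp_pos: [0.4569, 0.3524, 0.0618]
ee_rot: [[0.003, -0.5, -0.866], [0.003, -0.866, 0.5], [-1.0, -0.004, -0.001]]
wrist_force: [0.8, 0.8, 0.2]
gripper_width: 0.355
```

play_rows(
  commands=[
    {"fingers":1,"tx":0.01,"ty":0,"tz":0,"ax":0,"ay":0,"az":0},
    {"fingers":1,"tx":0.018,"ty":0,"tz":0,"ax":0,"ay":0,"az":0},
    {"fingers":1,"tx":0.022,"ty":0,"tz":0,"ax":0,"ay":0,"az":0},
    {"fingers":1,"tx":0.022,"ty":0,"tz":0,"ax":0,"ay":0,"az":0},
    {"fingers":1,"tx":0.022,"ty":0,"tz":0,"ax":0,"ay":0,"az":0},
  ],
)

```text
time_s: 18.35
tcp_pos: [0.4551, 0.351, 0.0429]
ee_rot: [[-0.001, -0.5, -0.866], [0.0, -0.866, 0.5], [-1.0, 0.0, 0.001]]
wrist_force: [-0.2, -0.7, -1.5]
gripper_width: 0.359
```

play_rows(
  commands=[
    {"fingers":1,"tx":0.0013,"ty":0,"tz":0,"ax":0,"ay":0,"az":0},
    {"fingers":1,"tx":0.0027,"ty":0,"tz":0,"ax":0,"ay":0,"az":0},
    {"fingers":1,"tx":0.0027,"ty":0,"tz":0,"ax":0,"ay":0,"az":0},
  ],
)

```text
time_s: 18.6
tcp_pos: [0.455, 0.3508, 0.0407]
ee_rot: [[-0.001, -0.5, -0.866], [0.0, -0.866, 0.5], [-1.0, 0.0, 0.001]]
wrist_force: [-0.4, -0.4, -2.2]
gripper_width: 0.359
```

play_rows(
  commands=[
    {"fingers":1,"tx":0.0013,"ty":0,"tz":0,"ax":0,"ay":0,"az":0},
    {"fingers":1,"tx":0.0013,"ty":0,"tz":0,"ax":0,"ay":0,"az":0},
  ],
)

```text
time_s: 18.77
tcp_pos: [0.455, 0.3508, 0.0396]
ee_rot: [[-0.001, -0.5, -0.866], [0.0, -0.866, 0.5], [-1.0, 0.001, 0.001]]
wrist_force: [-0.6, -0.1, -0.9]
gripper_width: 0.361
```

play_rows(
  commands=[
    {"fingers":1,"tx":0.0013,"ty":0,"tz":0,"ax":0,"ay":0,"az":0},
    {"fingers":1,"tx":0.0013,"ty":0,"tz":0,"ax":0,"ay":0,"az":0},
  ],
)

```text
time_s: 18.93
tcp_pos: [0.455, 0.3508, 0.0386]
ee_rot: [[-0.001, -0.5, -0.866], [-0.0, -0.866, 0.5], [-1.0, 0.001, 0.001]]
wrist_force: [-0.8, -0.2, -0.8]
gripper_width: 0.358
```

play_rows(
  commands=[
    {"fingers":1,"tx":0.0013,"ty":0,"tz":0,"ax":0,"ay":0,"az":0},
    {"fingers":1,"tx":0.0013,"ty":0,"tz":0,"ax":0,"ay":0,"az":0},
  ],
)

```text
time_s: 19.1
tcp_pos: [0.4551, 0.3508, 0.0377]
ee_rot: [[-0.001, -0.5, -0.866], [0.0, -0.866, 0.5], [-1.0, 0.0, 0.001]]
wrist_force: [0.4, -0.3, -0.6]
gripper_width: 0.362
```

play_rows(
  commands=[
    {"fingers":1,"tx":0.0013,"ty":0,"tz":0,"ax":0,"ay":0,"az":0},
    {"fingers":1,"tx":0.0013,"ty":0,"tz":0,"ax":0,"ay":0,"az":0},
  ],
)

```text
time_s: 19.27
tcp_pos: [0.4551, 0.3508, 0.0375]
ee_rot: [[-0.001, -0.5, -0.866], [0.0, -0.866, 0.5], [-1.0, 0.0, 0.001]]
wrist_force: [-2.1, -0.8, 4.3]
gripper_width: 0.362
```

Contact felt at about 5 N. Release and retreat upward.

play_rows(
  commands=[
    {"fingers":1,"tx":-0.0007,"ty":0,"tz":0,"ax":0,"ay":0,"az":0},
    {"fingers":-0.3,"tx":-0.0007,"ty":0,"tz":0,"ax":0,"ay":0,"az":0},
    {"fingers":-0.3,"tx":-0.0007,"ty":0,"tz":0,"ax":0,"ay":0,"az":0},
    {"fingers":-0.3,"tx":-0.0007,"ty":0,"tz":0,"ax":0,"ay":0,"az":0},
    {"fingers":-0.3,"tx":-0.0007,"ty":0,"tz":0,"ax":0,"ay":0,"az":0},
  ],
)

```text
time_s: 19.68
tcp_pos: [0.4551, 0.3509, 0.0373]
ee_rot: [[-0.001, -0.5, -0.866], [0.0, -0.866, 0.5], [-1.0, 0.0, 0.001]]
wrist_force: [-0.1, 0.6, -0.2]
gripper_width: 0.576
```

play_rows(
  commands=[
    {"fingers":-0.3,"tx":0,"ty":0,"tz":0,"ax":0,"ay":0,"az":0},
    {"fingers":-0.3,"tx":0,"ty":0,"tz":0,"ax":0,"ay":0,"az":0},
    {"fingers":-0.3,"tx":0,"ty":0,"tz":0,"ax":0,"ay":0,"az":0},
    {"fingers":-0.3,"tx":0,"ty":0,"tz":0,"ax":0,"ay":0,"az":0},
  ],
)

```text
time_s: 20.02
tcp_pos: [0.455, 0.3509, 0.0373]
ee_rot: [[-0.001, -0.5, -0.866], [0.0, -0.866, 0.5], [-1.0, 0.0, 0.001]]
wrist_force: [0.0, 0.1, 0.7]
gripper_width: 0.645
```

play_rows(
  commands=[
    {"fingers":-0.3,"tx":-0.02,"ty":0,"tz":0,"ax":0,"ay":0,"az":0},
    {"fingers":-0.3,"tx":-0.06,"ty":0,"tz":0,"ax":0,"ay":0,"az":0},
    {"fingers":-0.3,"tx":-0.11,"ty":0,"tz":0,"ax":0,"ay":0,"az":0},
    {"fingers":-0.3,"tx":-0.16,"ty":0,"tz":0,"ax":0,"ay":0,"az":0},
    {"fingers":-0.3,"tx":-0.2,"ty":0,"tz":0,"ax":0,"ay":0,"az":0},
  ],
)

```text
time_s: 20.43
tcp_pos: [0.4557, 0.3511, 0.1904]
ee_rot: [[0.001, -0.5, -0.866], [0.002, -0.866, 0.5], [-1.0, -0.002, 0.0]]
wrist_force: [0.9, 0.2, 0.2]
gripper_width: 0.649
```

play_rows(
  commands=[
    {"fingers":-0.3,"tx":0,"ty":0,"tz":0,"ax":0,"ay":0,"az":0},
    {"fingers":-0.3,"tx":0,"ty":0,"tz":0,"ax":0,"ay":0,"az":0},
    {"fingers":-0.3,"tx":0,"ty":0,"tz":0,"ax":0,"ay":0,"az":0},
  ],
)

```text
time_s: 20.68
tcp_pos: [0.4546, 0.3503, 0.1868]
ee_rot: [[-0.002, -0.501, -0.866], [-0.0, -0.866, 0.501], [-1.0, 0.001, 0.002]]
wrist_force: [-0.1, -0.8, -1.1]
gripper_width: 0.651
```

```bash
python3 - <<'E'
from jp import *
from station import viewer,spotter
s=r.sense();print(s["time_s"],s["tcp_pos"],s["wrist_force"].round(1),s["gripper_width"])
a=viewer.capture("wrist");d=viewer.capture("side");c=viewer.capture("scene")
x=cv2.resize(d["image"][150:270,180:400],None,fx=2.2,fy=2.2,interpolation=cv2.INTER_CUBIC)
y=cv2.resize(a["image"][120:340,180:400],(264,264))
cv2.imwrite("pics/f.png",np.hstack([x,y])[:,:,::-1])
for n,i in (("side",d),("scene",c)):
    for k in ("shuttle_pointer","tab_green","plunger_knob"): print(n,k,[(np.round(e["uv"]).tolist(),round(e["score"],2)) for e in spotter.find_in(k,i)[:2]])
    print("pred pointer-knob home",proj(i,F(q,[[-.024,.05,.084],[-.065,.05,.018]])).round(1).tolist())
E
```

```text
20.6833 [0.45464447 0.35034502 0.18676591] [-0.1 -0.8 -1.1] 0.6507218541548991
side shuttle_pointer [([342.0, 245.0], 0.86)]
side tab_green [([409.0, 263.0], 0.72), ([378.0, 225.0], 0.6)]
side plunger_knob [([319.0, 221.0], 0.49)]
pred pointer-knob home [[318.9, 220.9], [310.0, 241.2]]
scene shuttle_pointer [([194.0, 250.0], 0.88)]
scene tab_green [([156.0, 252.0], 0.7), ([211.0, 293.0], 0.44)]
scene plunger_knob []
pred pointer-knob home [[249.8, 229.4], [248.1, 222.5]]
```

View pics/f.png

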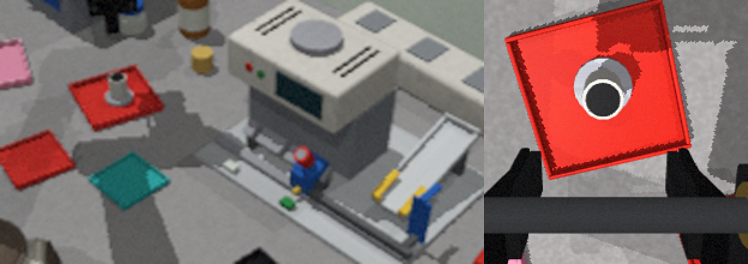

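The cup stands upright at the middle of the red tray, and the shuttle is at the green tab with the knob at its home pixel (319,221). The arm is clear of everything, so I hand the job in.

```bash
python3 -c "
from station import job
print(job.finish_job())"
```

```text
the job is handed in; nothing more can be done
None
```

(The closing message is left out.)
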